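# Hang the vented door on the guard frame's lift-off hinges

## Robot

A 7-joint arm with a two-finger parallel gripper is mounted at the origin on the work surface. World frame = base frame: x ahead of the robot, y to its left, z up, the work surface at z = 0. Lengths are in mm, angles in rad, forces in N, time in s.
With the tool pointing down it reaches from about 425 to 875 mm from the base axis. Payload 9.9 kg.
Tool frame: the origin (TCP) lies midway between the tips of the shut fingers; the grasp point (between the pads) lies 19 mm behind it (grip_depth is the distance from the TCP to the grasp point, in mm); z points along the fingers, y is the direction in which the jaws open and shut (so a half turn about z gives the same grasp; the last joint's range is limited). The gripper opens to 85 mm and grips with 20 to 120 N. Pads are 22 mm wide; open, the fingers measure 114 mm over their backs; the gripper's body (76 mm by 85 mm) begins 54 mm behind the grasp point. The pads swing forward as they close: fully open they stand 13 mm farther back than shut.
Start: joints at [1.175, 0.576, 0.025, 1.437, -0.015, 1.129, -0.057], TCP at [207.076, -642.455, 231.289] pointing down, gripper open.
Joint ranges: [-2.76, 2.76], [-0.34, 2.15], [-1.52, 1.57], [0.19, 2.46], [-1.09, 4.23], [0.17, 1.99], [-2.82, 2.82]. Speed limits (rad/s): [2.22, 2.22, 3.01, 3.01, 3.14, 3.14, 3.14].

## Interface

Orientations are given as a unit quaternion [w, x, y, z].
In Python, from station import state, get_image, calibration, job_done, look_for, grip_depth gives the robot as it stands. The module is installed in compiled form; this text tells all that it offers.
- The arm moves only by the tool arm_command, never from a script. Its argument "series" is a list of rows, each a list of 7 numbers: the opening in per cent of the stroke, from 0 (shut) to 100 (fully open), then the shift along the tool's x, y, z in m, then the turn, a rotation vector about the tool's x, y, z in rad. A call has 1 to 10 rows; each row shifts and turns the commanded pose from where the row before left it, along the tool's axes as they then stand; what a row does not reach is not made up. A row lasts 1/8 s, in which the tool goes at most 62.5 mm and 10.7 degrees, less where a joint would pass 70% of its speed; a pose out of reach is approached as far as the arm can. A call is refused whole if a number of a shift passes 0.0625 or a number of a turn 0.188, either way. A call with a gripper value outside its range is refused whole. The fingers move at their own pace and stop on an object; "force" is the grip in N (left out, the last holds). Time passes only in rows, so rows that do not move let the fingers close. It gives the time, the measured TCP pose, the force and the opening at its end, in the units of the state.
- state(): the state, without advancing time (a new reading comes with each control period).
- get_image(name): name is "scene" or "top" or "wrist"; returns (picture, depth): 384x512x3 uint8, red, green, blue; 384x512 float32, mm along the optical axis (not along the pixel's ray), 0 where there is no reading.
- calibration(name): a dict with "mtx" (3x3 intrinsics, pixels), "rvec" (rotation vector, rad) and "tvec" (3), from world to camera coordinates, as OpenCV has them. Camera axes: x right, y down, z forward; pixel columns grow to the right and rows downward; lengths in mm; the calibration is good to about 2 mm. The wrist camera is an equidistant fisheye: a pixel r from the principal point sees the ray r / f radians off the axis. A picture is of the moment at which its call begins: read the wrist's pose just before it. calibration takes no time and is no camera call; for the wrist camera it gives the pose at the moment of the call.
- job_done(): hands the job in, once; it reports no verdict.
Trained networks look in the newest picture that a camera, given by its name, has taken for a name from the list of things; names that differ only in an ending like _2 or _b are one class to them, and where a whole thing is asked for, a point or a joint stands for the part that bears it (a point fixed in the world has none). Each returns a list of dicts, best first, with "score" (0 to 1); they miss things now and then, are a little off and sometimes report something else, mostly with a low value. They report only what shows in the picture. A call takes as long as a camera call. They do not tell look-alikes from the thing itself.
- look_for(camera, query): "point" ([column, row] in pixels, amid what is visible of it).
The state is a dict: "time": time; "joints": joint angles; "dq": joint speeds; "effort": joint torques, N m; "eef_pos": TCP position; "tool_rot": TCP orientation; "wrist_force": force on the tool from outside, world axes, zero at the start; "moment": the same for the moment, N m; "gripper_width": finger opening in mm.
Only numpy, scipy, OpenCV 4.12 (cv2) and the standard library are available. Lean on these libraries where they do the work, as an engineer would, in place of code of your own. Each camera call takes 0.05 s, during which the arm holds its last target. There are 200 camera calls.

## Task

Lift the small steel door out of the sloping rack, stand it upright on its bottom edge in the slot of the aluminium holding block and let go of it there. Then take a fresh hold of it and hang it on the guard frame at the frame's front side, standing out to the front, both hinge knuckles lowered together over the two pins and fully home on their seats before you let go. Leave everything else on the bench where it is.

Things in the scene. Friction and masses are not known exactly. Their poses are not given: they have to be found in the camera images.
- door_centre (a point): centre of the small steel door: a flat vented panel 130 mm wide, 150 mm high, 8 mm thick at its 22 mm rim (infill 5 mm), about 0.5 kg. Axes: x along the width towards the hinge edge, y through the thickness, z up the door. The panel reaches 65 mm along x and 75 mm along z either way from here. It may be pinched across the 8 mm thickness at any edge
- door: the door again; origin in the middle of its bottom edge, same axes. At the start it leans in the sloping rack, turned 42 degrees in its own plane: hinge (+x) edge raised, its free bottom corner in the rack's V, its hinge-side top corner uppermost. It is loose there (about 1.5 mm play each side) and is drawn straight up to take it out
- door_foot (a point): middle of the door's bottom edge (75 mm below door_centre along the door's z), door's axes
- knuckle_low (a point): centre of the bottom rim of the lower hinge knuckle: a tube along the door's z, 24 mm high, 23 mm outside, hole 13.6 mm right through; axis 79 mm from door_centre along +x (14 mm beyond the panel's edge), bottom rim 22 mm above the door's bottom edge. Door's axes
- knuckle_high (a point): the same for the upper knuckle, on the same axis, 90 mm above the lower one
- rack: grey sloping rack, fixed: origin under the middle of its 200 x 90 mm base, z up, x along its slot towards the raised side. Two fork bars 153 mm high, 14 mm wide, at x = -60 mm stand either side of the door, which cannot be pinched there; all else is below 125 mm. At the start the door's corner in the V is at x = 0, 18 mm up, and door_centre at about x = -2, 117 mm up
- block: aluminium holding block, fixed, base 130 x 100 mm and 12 mm thick: origin under its middle, z up, x along its slot
- slot (a point): middle of the slot's floor in the holding block, 12 mm above the table, block's axes. The slot runs along x, 90 mm long, open at both ends, 11 mm wide, 34 mm deep, with flared lips above (about 29 mm wide at the mouth, 61 mm above the table). The door stands in it on its bottom edge; the lower knuckle is wider than the slot and must stay clear beyond its end
- guard: upright guard frame of square steel tube, fixed: base 100 x 240 x 10 mm, two posts 25 x 25 mm at y = +85 and -85 mm, joined by a top bar, 270 mm high. Origin under the middle of the base, z up; -x is the front, where the door goes. The two hinge pins stand on small brackets at the front outer corner of the +y post
- pin_low (a point): foot of the lower hinge pin, on its seat, 60 mm above the table, at x = -22, y = 109 mm in the guard's frame, guard's axes. The pin is 10 mm across and 20 mm high, the last 7 mm a cone; its seat is 22 mm across and 10 mm thick
- pin_high (a point): foot of the upper pin, alike, 90 mm straight above the lower one. The knuckles go over both pins at once and rest on the seats; the lower knuckle is brought in sideways between the lower pin's tip and the upper seat (60 mm of free height)
- tape_mid (a point): bystander: tape measure, 70 x 40 x 62 mm box; the point is in it, half-way up
- spray_mid (a point): bystander: grey spray can, 60 mm across, 150 mm tall; the point is in it, half-way up
- pliers_mid (a point): bystander: pliers lying flat, about 175 mm long, 14 mm high; the point is in it, half-way up
- strap_mid (a point): bystander: drilled flat steel strap, 150 x 30 x 6 mm; the point is in it, half-way up
- angle_mid (a point): bystander: offcut of angle iron, 70 mm long, 40 x 40 mm, 5 mm thick; the point is in it, half-way up
Mind the look-alikes: they are no part of the job. There is more than one size of the block; the job needs the middle-sized.

How it is judged (in metres and radians):
On the way:
1. the door stands upright on its bottom edge in the holding block's slot, let go (x of door_foot in the frame of slot between -0.04 and 0.04 m and y of door_foot in the frame of slot between -0.006 and 0.006 m and z of door_foot in the frame of slot between -0.005 and 0.005 m and angle between door_centre's own z axis and vertical below 0.15 rad and contact force between the fingers and door below 0.1 N), for 0.2 s.
At the end, for the whole second after the job is handed in: both knuckles are over their pins (bottom rim's centre within 5 mm sideways and 4 mm in height of the pin's foot), the door is upright within 5 degrees, stands out on the front side of the guard frame (door_centre at least 30 mm in front of the pins), is released and at rest (horizontal distance between knuckle_low and pin_low below 0.005 m and horizontal distance between knuckle_high and pin_high below 0.005 m and z of knuckle_low in the frame of pin_low between -0.004 and 0.004 m and z of knuckle_high in the frame of pin_high between -0.004 and 0.004 m and angle between door_centre's own z axis and vertical below 0.09 rad and x of door_centre in the frame of pin_low below -0.03 m and linear speed of door below 0.03 m/s); the robot touches nothing.
It fails at once if the door is let go while its knuckles are over the pins but more than 8 mm above their seats (contact force between the fingers and door below 0.1 N and horizontal distance between knuckle_low and pin_low below 0.006 m and horizontal distance between knuckle_high and pin_high below 0.006 m and z of knuckle_low in the frame of pin_low above 0.008 m).
It fails at once if a bystander is moved more than 30 mm (distance of any of tape_mid, spray_mid, pliers_mid, strap_mid, angle_mid from where it was at the start of the episode above 0.03 m).
It also fails if it takes over 64 s, if anything falls off the work surface, if the arm or the gripper's body presses on something with over 40 N, if the wrist force passes 120 N, or if a joint passes its speed limit or range.

## Working session

There is one attempt and no reset: what is moved stays moved. The work goes in short steps, Python scripts to look and compute and a tool call to move; the robot and the scene stay as the last step left them, time stands still between calls to the robot, and variables do not carry over. Pictures are saved under pics/ and viewed, about 8 in all and at most 12, crops included, and the job is handed in when it is done.

Besides the shell and the picture viewer there is one more tool, called after "Call:" as a command line: name --pt "numbers of a row" for each row, then --argument value for the rest. arm_command: Moves the arm, as the interface text tells. Its arguments: {"type":"object","properties":{"series":{"type":"array"},"force":{"type":"number"}},"required":["series"]}

```bash
mkdir -p pics; cat > h.py <<'E'
import numpy as np, cv2
from station import *
from scipy.spatial.transform import Rotation as R
def cam(n):
    c=calibration(n); K=np.array(c["mtx"],float); Rm=cv2.Rodrigues(np.array(c["rvec"],float))[0]; t=np.array(c["tvec"],float).ravel(); return K,Rm,t
def cloud(n,d,c=None):
    K,Rm,t=c or cam(n); v,u=np.mgrid[:384,:512]
    x=(u-K[0,2])/K[0,0]; y=(v-K[1,2])/K[1,1]
    P=np.stack([x*d,y*d,d],-1)
    W=(P-t)@Rm; W[d==0]=np.nan; return W
def proj(n,p):
    K,Rm,t=cam(n); q=Rm@np.array(p,float)+t; q=K@q; return q[:2]/q[2]
E
python3 - <<'E'
from h import *
s=state();print(s)
ims=[]
for n in("scene","top"):
    p,d=get_image(n);np.savez(n+"0.npz",p=p,d=d,W=cloud(n,d))
    K,Rm,t=cam(n);print(n,K.tolist(),(-Rm.T@t).round().tolist(),Rm[2].round(2))
    W=cloud(n,d)
    for q in("door","rack","block","guard","slot","pin_low","pin_high","tape_mid","spray_mid","pliers_mid","strap_mid","angle_mid"):
        for r in look_for(n,q)[:4]:
            u,v=np.round(r["point"]).astype(int);print(n,q,round(r["score"],2),u,v,W[min(v,383),min(u,511)].round())
    cv2.imwrite(f"pics/{n}0.png",cv2.resize(p[:,:,::-1],(800,600)))
E
```

```text
{'time': 0.0, 'joints': array([ 1.17522069,  0.57651839,  0.02484774,  1.43789111, -0.01501874,
        1.12902419, -0.05649535]), 'dq': array([ 2.10563470e-03, -9.28909453e-05,  1.94825747e-04, -7.82414718e-04,
       -5.71331661e-04, -1.54747165e-03, -5.20319768e-04]), 'effort': array([-7.44531390e-04, -7.65758586e+01,  2.25057609e+00, -2.85975695e+01,
        1.54177914e-02,  1.26843061e-02,  3.37527911e-05]), 'eef_pos': array([ 206.92594514, -642.024064  ,  230.45793629]), 'tool_rot': array([-8.11941616e-04,  9.87871577e-01,  1.55270930e-01, -1.63640322e-04]), 'wrist_force': array([ 0.30311024, -0.22251146, -0.32714174]), 'moment': array([-0.00922154,  0.05474726, -0.02037494]), 'gripper_width': 85.45035674034906}
scene [[347.36695685548244, 0.0, 255.98827501671855], [0.0, 347.36695685548244, 191.04237090447089], [0.0, 0.0, 1.0]] [1151.0, 126.0, 905.0] [-0.66 -0.13 -0.74]
scene door 0.58 383 236 [570. 345. 164.]
scene rack 0.75 369 260 [600. 327.  89.]
scene rack 0.44 237 274 [672. -25.   7.]
scene block 0.9 150 182 [ 397. -407.   26.]
scene block 0.73 146 218 [ 561. -345.   43.]
[... 985 characters left out ...]
 14.]
top guard 0.86 255 126 [724. -10.   9.]
top slot 0.97 372 187 [ 533. -370.   23.]
top slot 0.74 388 242 [ 367. -409.   39.]
top slot 0.74 334 281 [ 255. -240.   72.]
top pin_low 0.57 256 122 [737. -13.   8.]
top pin_high 0.84 254 122 [737.  -7.  10.]
top tape_mid 0.75 218 230 [397.  99.  14.]
top tape_mid 0.55 296 223 [ 419. -133.   62.]
top tape_mid 0.37 118 177 [534. 356. 161.]
top spray_mid 0.83 256 214 [440. -14. 148.]
top pliers_mid 0.59 218 228 [403.  99.  16.]
top strap_mid 0.86 253 185 [538.  -6.  -2.]
top strap_mid 0.43 219 231 [394.  96.  12.]
top strap_mid 0.25 116 177 [532. 356. 175.]
top angle_mid 0.73 296 195 [ 508. -140.    6.]
top angle_mid 0.64 120 181 [526. 357. 142.]
```

View pics/scene0.png

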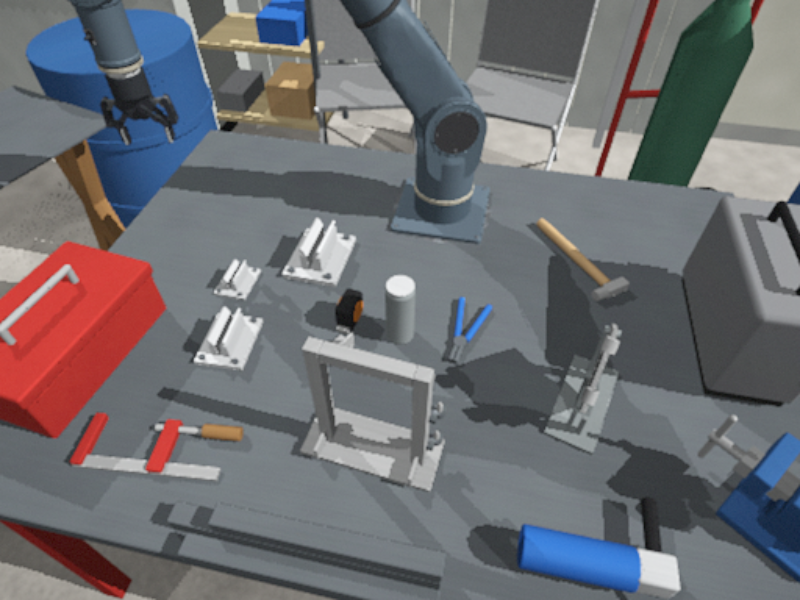

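View pics/top0.png

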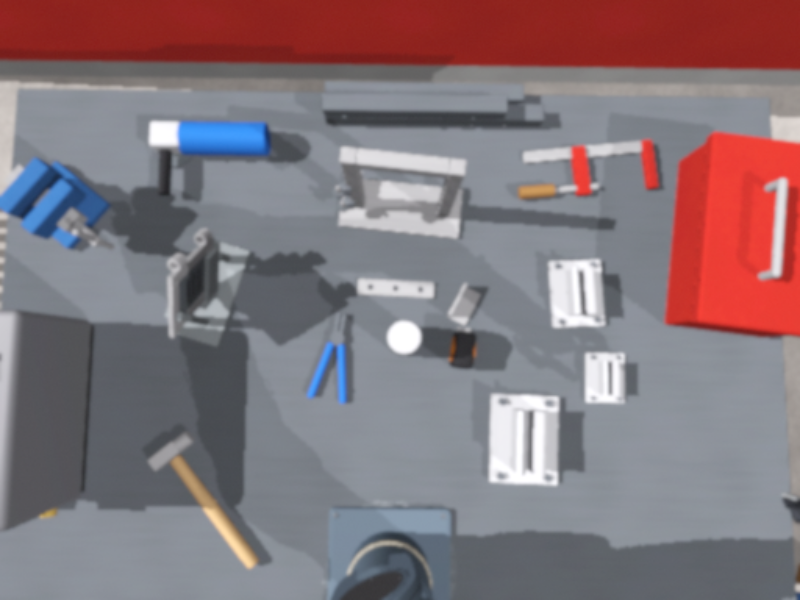

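The scene view shows the rack with the door at about (585,385) px, the guard at (370,410) with its pins on the right at (437,408) and (435,437), and three blocks. In the top view the middle-sized block is at (577,293), the rack at (200,285) and the guard at (402,190). Next I fit their poses from the depth clouds.

```bash
python3 - <<'E'
from h import *
def fit(P,lab):
    r=cv2.minAreaRect(P[:,:2].astype(np.float32));print(lab,len(P),np.round(r[0],1),np.round(r[1],1),round(r[2],1),"z",np.percentile(P[:,2],[2,50,98]).round(1))
for n in("top","scene"):
    W=np.load(n+"0.npz")["W"].reshape(-1,3);W=W[~np.isnan(W[:,0])]
    def box(x0,x1,y0,y1,z0,z1):return W[(W[:,0]>x0)&(W[:,0]<x1)&(W[:,1]>y0)&(W[:,1]<y1)&(W[:,2]>z0)&(W[:,2]<z1)]
    print(n,"table z",np.median(box(430,650,150,250,-30,30)[:,2]))
    fit(box(640,830,-160,140,255,290),"guard top")
    fit(box(640,830,-160,140,5,20),"guard base")
    fit(box(640,760,75,140,50,190),"pins")
    for c,l in(((533,-350),"mid"),((265,-245),"big"),((372,-415),"small")):
        fit(box(c[0]-95,c[0]+95,c[1]-70,c[1]+70,6,80),l); fit(box(c[0]-95,c[0]+95,c[1]-70,c[1]+70,45,80),l+"lips")
    fit(box(400,660,270,430,5,125),"rack");
    D=box(400,660,270,430,158,240);fit(D,"door>158")
    if len(D)>20:
        q=D[:,:2]-D[:,:2].mean(0);u,s,v=np.linalg.svd(q);print("door line",D.mean(0).round(1),np.degrees(np.arctan2(v[0,1],v[0,0])).round(1),(s/len(D)**.5).round(1))
        i=D[:,2].argmax();print("top",D[i].round(1))
E
```

```text
top table z 0.22229273679308303
guard top 941 [704.5 -13.1] [194.3  26.5] 84.3 z [257.4 269.5 272.5]
guard base 1928 [730.4 -11.2] [174.9 279.6] 1.4 z [ 5.8  9.8 14.4]
pins 206 [695.2  91.8] [29.8 32.1] 50.5 z [ 53.2 142.8 179.4]
mid 1359 [ 534.5 -363.7] [130.2 102.2] 3.0 z [ 7.5 14.1 61.4]
midlips 309 [ 534.5 -363.3] [89.7 40.4] 2.9 z [45.3 55.7 62.5]
big 2261 [ 261.2 -252. ] [126.  182.4] 90.0 z [11.  17.2 78.4]
biglips 645 [ 249.8 -255. ] [ 50.2 115. ] 88.7 z [46.2 68.1 79.3]
small 698 [ 347.6 -421. ] [159.3  88.7] 11.7 z [ 6.3 11.3 44.7]
smalllips 12 [ 371. -416.] [55.9 26.5] 1.6 z [45.  45.6 47.5]
rack 1781 [522.2 347.6] [240.7 155.7] 2.1 z [  5.4  10.7 121.2]
door>158 398 [520.3 363.4] [ 21.6 116.6] 68.9 z [159.3 190.3 220.6]
door line [526.3 357.5 190.2] 163.2 [28.4  3.8]
top [552.7 350.6 224.1]
scene table z -0.38035751062623374
guard top 1050 [706.  -14.5] [194.7  26.3] 84.2 z [256.2 269.2 271.8]
guard base 2300 [731.5 -17.2] [240.2 154.3] 84.4 z [ 6.1  9.5 13.8]
pins 306 [707.8  91.6] [25.1 46.1] 78.4 z [ 52.  136.4 183.2]
mid 1041 [ 535.8 -365.2] [131.7 102.8] 2.8 z [ 7.7 15.1 60.7]
midlips 234 [ 535.2 -365.4] [91.4 41.6] 2.2 z [45.3 54.6 62.2]
big 1123 [ 254.1 -253.2] [123.7 165.5] 89.8 z [ 8.5 19.4 77.5]
biglips 359 [ 250.4 -257.3] [ 52.7 120.4] 88.1 z [46.4 62.6 78.4]
small 393 [ 369.9 -418.8] [74.2 97. ] 89.0 z [ 6.4 15.1 44. ]
smalllips 4 [ 370.  -412.4] [61.4 10.4] 23.6 z [45.3 45.5 46.1]
rack 1595 [527.3 343.6] [117.3 201.4] 73.8 z [  5.3   8.5 110.3]
door>158 182 [524.8 357.1] [ 22.  109.6] 76.6 z [161.1 208.2 220.8]
door line [552.1 350.3 198.6] -15.2 [20.5  5. ]
top [554.5 348.7 224.7]
```

```bash
cat >> h.py <<'E'
def pose():
    s=state();q=s["tool_rot"];return np.array(s["eef_pos"]),R.from_quat([q[1],q[2],q[3],q[0]])
def tool(yaw,tilt=0):  # tool x at yaw (deg) ; tilt: tool z swings towards +tool x
    return R.from_euler("z",yaw,degrees=True)*R.from_matrix(np.diag([1.,-1,-1]))*R.from_euler("y",tilt,degrees=True)
def plan(targets,op,start=None,vmax=60,wmax=10):
    """targets: list of (pos,Rot); prints rows"""
    p,r=start or pose(); out=[]
    for tp,tr in targets:
        tp=np.array(tp,float);d=tp-p;w=(r.inv()*tr).as_rotvec()
        n=max(1,int(np.ceil(max(np.linalg.norm(d)/vmax,np.degrees(np.linalg.norm(w))/wmax))))
        wr=np.round(w/n,3)
        for i in range(n):
            sh=np.round(r.inv().apply((tp-p)/(n-i))/1000,4); out.append([op,*sh.tolist(),*wr.tolist()])
            p=p+r.apply(sh)*1000; r=r*R.from_rotvec(wr)
    print(len(out),"rows; end",p.round(1))
    for i in range(0,len(out),10):print(str(out[i:i+10]).replace(" ",""))
E
python3 - <<'E'
from h import *
p,d=get_image("wrist");K,Rm,t=cam("wrist");P,r=pose()
print(K,"cam in tool",r.inv().apply(-Rm.T@t-P).round(1),"axes in tool\n",(r.inv().as_matrix()@Rm.T).round(2))
plan([((535,-365,330),tool(2.8))],100)
E
```

```text
[[297.31863964   0.         253.30964671]
 [  0.         297.31863964 187.92380233]
 [  0.           0.           1.        ]] cam in tool [ 7.320e+01  1.000e-01 -1.425e+02] axes in tool
 [[-0.   -0.96 -0.29]
 [ 1.   -0.   -0.  ]
 [ 0.   -0.29  0.96]]
8 rows; end [ 535. -365.  330.]
[[100,0.0497,-0.0204,-0.0123,-0.0,0.0,0.033],[100,0.0489,-0.0221,-0.0123,-0.0,0.0,0.033],[100,0.0482,-0.0237,-0.0124,-0.0,0.0,0.033],[100,0.0474,-0.0252,-0.0123,-0.0,0.0,0.033],[100,0.0465,-0.0268,-0.0124,-0.0,0.0,0.033],[100,0.0456,-0.0283,-0.0123,-0.0,0.0,0.033],[100,0.0447,-0.0298,-0.0124,-0.0,0.0,0.033],[100,0.0437,-0.0313,-0.0123,-0.0,0.0,0.033]]
```

Call:
arm_command --pt "100 0.0497 -0.0204 -0.0123 0 0 0.033" --pt "100 0.0489 -0.0221 -0.0123 0 0 0.033" --pt "100 0.0482 -0.0237 -0.0124 0 0 0.033" --pt "100 0.0474 -0.0252 -0.0123 0 0 0.033" --pt "100 0.0465 -0.0268 -0.0124 0 0 0.033" --pt "100 0.0456 -0.0283 -0.0123 0 0 0.033" --pt "100 0.0447 -0.0298 -0.0124 0 0 0.033" --pt "100 0.0437 -0.0313 -0.0123 0 0 0.033" --pt "100 0 0 0 0 0 0" --pt "100 0 0 0 0 0 0"

```text
time: 2.6
eef_pos: [534.7, -365.2, 329.8]
tool_rot: [0.0, 1.0, 0.024, -0.0]
wrist_force: [-0.3, 0.5, 0.4]
gripper_width: 85.4
```

```bash
cat >> h.py <<'E'
def wcloud(d,c):
    K,Rm,t=c; v,u=np.mgrid[:384,:512]
    x=(u-K[0,2])/K[0,0];y=(v-K[1,2])/K[1,1];th=np.hypot(x,y)+1e-9;k=np.tan(th)/th
    P=np.stack([x*k*d,y*k*d,d],-1);W=(P-t)@Rm;W[(d==0)]=np.nan;return W
def wproj(p,c):
    K,Rm,t=c;q=Rm@np.array(p,float)+t;th=np.arctan2(np.hypot(q[0],q[1]),q[2]);a=q[:2]/np.hypot(*q[:2])*th
    return K[[0,1],[0,1]]*a+K[:2,2]
def shot(name):
    c=cam("wrist");p,d=get_image("wrist");W=wcloud(d,c);np.savez(name+".npz",p=p,d=d,W=W,K=c[0],R=c[1],t=c[2])
    cv2.imwrite(f"pics/{name}.png",p[:,:,::-1]);return p,d,W,c
def fit(P,lab):
    r=cv2.minAreaRect(P[:,:2].astype(np.float32));print(lab,len(P),np.round(r[0],1),np.round(r[1],1),round(r[2],1),"z",np.percentile(P[:,2],[2,50,98]).round(1))
def box(W,x0,x1,y0,y1,z0,z1):
    W=W.reshape(-1,3);return W[(W[:,0]>x0)&(W[:,0]<x1)&(W[:,1]>y0)&(W[:,1]<y1)&(W[:,2]>z0)&(W[:,2]<z1)]
E
python3 - <<'E'
from h import *
p,d,W,c=shot("wblock")
a=(440,630,-430,-300)
fit(box(W,*a,6,80),"block");fit(box(W,*a,6,20),"base");fit(box(W,*a,40,80),"lips");print(np.median(box(W,440,630,-300,-270,-20,20)[:,2]))
# slot centre: symmetric heights across y'
u=np.array([np.cos(np.radians(2.8)),np.sin(np.radians(2.8))]);n=np.array([-u[1],u[0]])
B=box(W,*a,6,80);X=(B[:,:2]-[535,-364.5])
s=X@u;h=X@n
for lo in np.arange(-30,30,3):
    m=(abs(s)<40)&(h>=lo)&(h<lo+3)
    if m.any():print(lo+1.5,np.percentile(B[m,2],[5,50,95]).round(1),m.sum())
plan([((535,-365,390),tool(2.8)),((590,95,390),tool(-5.7))],100)
E
```

```text
block 5093 [ 534.8 -365.6] [129.5 100.9] 3.5 z [10.2 12.3 61. ]
base 3779 [ 534.8 -365.6] [129.5 100.9] 3.5 z [10.1 11.9 18.1]
lips 1294 [ 534.3 -365.8] [88.9 39.4] 3.2 z [45.2 56.4 61.7]
0.0032712092780389735
-28.5 [10.4 11.7 13. ] 102
-25.5 [10.6 11.9 13.3] 101
-22.5 [10.1 11.7 13.8] 17
-19.5 [58.2 59.5 60.9] 112
-16.5 [58.2 60.2 61.9] 139
-13.5 [54.2 55.9 57.8] 112
-10.5 [49.4 51.4 53.7] 110
-7.5 [44.8 47.1 49.2] 108
-4.5 [10.5 12.  13.2] 99
-1.5 [10.5 12.  13.1] 97
1.5 [10.6 11.8 13.3] 99
4.5 [11.  45.3 48.2] 122
7.5 [47.7 51.  54. ] 135
10.5 [52.9 55.8 58.1] 122
13.5 [58.7 60.3 62.1] 111
16.5 [58.4 59.8 61.3] 111
19.5 [11.  35.4 59.3] 38
22.5 [10.4 12.  13.2] 95
25.5 [10.4 12.  13.2] 95
28.5 [10.9 12.  13.6] 96
10 rows; end [590.  95. 390.]
[[100,0.0005,-0.0004,-0.0301,0.0,0.0,-0.001],[100,0.0004,-0.0004,-0.0301,0.0,0.0,-0.001],[100,0.0097,-0.0571,-0.0,0.0,0.0,0.019],[100,0.0086,-0.0573,-0.0,0.0,0.0,0.019],[100,0.0075,-0.0574,-0.0,0.0,0.0,0.019],[100,0.0064,-0.0576,-0.0001,0.0,0.0,0.019],[100,0.0053,-0.0577,-0.0,0.0,0.0,0.019],[100,0.0042,-0.0577,-0.0001,0.0,0.0,0.019],[100,0.0031,-0.0578,-0.0,0.0,0.0,0.019],[100,0.002,-0.0579,-0.0001,0.0,0.0,0.019]]
```

View pics/wblock.png

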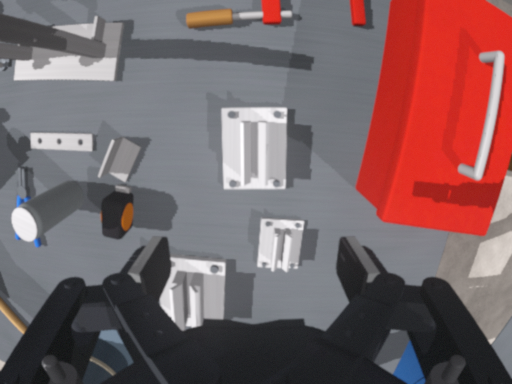

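The wrist view shows the middle block squarely at (254,148) px, with the small one at (282,243) and the large one at (190,285). The slot centre fits to (534.6, -365.7) mm with a yaw of 3.3°. Next is the guard.

Call:
arm_command --pt "100 0.0005 -0.0004 -0.0301 0 0 -0.001" --pt "100 0.0004 -0.0004 -0.0301 0 0 -0.001" --pt "100 0.0097 -0.0571 0 0 0 0.019" --pt "100 0.0086 -0.0573 0 0 0 0.019" --pt "100 0.0075 -0.0574 0 0 0 0.019" --pt "100 0.0064 -0.0576 0 0 0 0.019" --pt "100 0.0053 -0.0577 0 0 0 0.019" --pt "100 0.0042 -0.0577 0 0 0 0.019" --pt "100 0.0031 -0.0578 0 0 0 0.019" --pt "100 0.002 -0.0579 0 0 0 0.019"

```text
time: 3.9
eef_pos: [590.4, 95.7, 390.3]
tool_rot: [0.0, 0.999, -0.053, 0.0]
wrist_force: [-0.0, 0.1, 1.0]
gripper_width: 85.8
```

Call:
arm_command --pt "100 0 0 0 0 0 0" --pt "100 0 0 0 0 0 0"

```text
time: 4.15
eef_pos: [590.4, 94.1, 390.0]
tool_rot: [0.001, 0.999, -0.052, -0.0]
wrist_force: [0.7, -0.3, 0.5]
gripper_width: 85.3
```

```bash
python3 - <<'E'
from h import *
P,r=pose();print(P.round(1))
p,d,W,c=shot("wguard")
fit(box(W,600,800,-150,130,255,285),"top bar");fit(box(W,600,800,-150,150,6,14),"base")
Q=box(W,650,740,75,150,40,190);fit(Q,"pins")
for z0,z1 in((145,154),(155,175),(52,64),(64,84)):
    q=box(W,650,740,75,150,z0,z1)
    if len(q)>3:fit(q,f"{z0}-{z1}")
for y,l in((-5.7,'exp'),):
    o=R.from_euler('z',y,degrees=True).apply([-22,109,0])[:2]+[705,-14];print(o,[wproj([*o,z],c).round() for z in (60,80,150,170)])
u,v=wproj([*o,160],c).astype(int)
cv2.imwrite("pics/wg_crop.png",cv2.resize(p[max(0,v-70):v+70,max(0,u-90):u+90,::-1],None,fx=4,fy=4,interpolation=cv2.INTER_CUBIC));print(u,v)
plan([((500,330,390),tool(-16,0))],100)
E
```

```text
[590.4  94.1 390. ]
top bar 5325 [704.4 -14.7] [194.  26.] 84.2 z [259.  269.6 271.2]
base 4220 [702.6 -14.6] [240.6  96.4] 83.4 z [ 7.7  9.7 11.8]
pins 490 [698.4  90.4] [30.3 31.5] 87.7 z [ 58.7 150.  176.8]
145-154 351 [698.5  90.8] [31.5 30.2] 0.2 z [147.7 149.9 151.6]
155-175 67 [698.1  89.2] [ 9.2 25.7] 31.9 z [156.3 165.9 170.8]
52-64 57 [688.   89.8] [ 7.6 27.7] 13.5 z [57.1 59.8 61.5]
[693.93463018  96.64609162] [array([245.,  83.]), array([245.,  82.]), array([243.,  79.]), array([242.,  77.])]
242 78
5 rows; end [500. 330. 390.]
[[100,-0.023,-0.0451,-0.0,0.0,-0.0,0.035],[100,-0.0245,-0.0443,-0.0,0.0,-0.0,0.035],[100,-0.0261,-0.0434,-0.0,0.0,-0.0,0.035],[100,-0.0275,-0.0425,-0.0,0.0,-0.0,0.035],[100,-0.0291,-0.0415,-0.0001,0.0,-0.0,0.035]]
```

View pics/wg_crop.png

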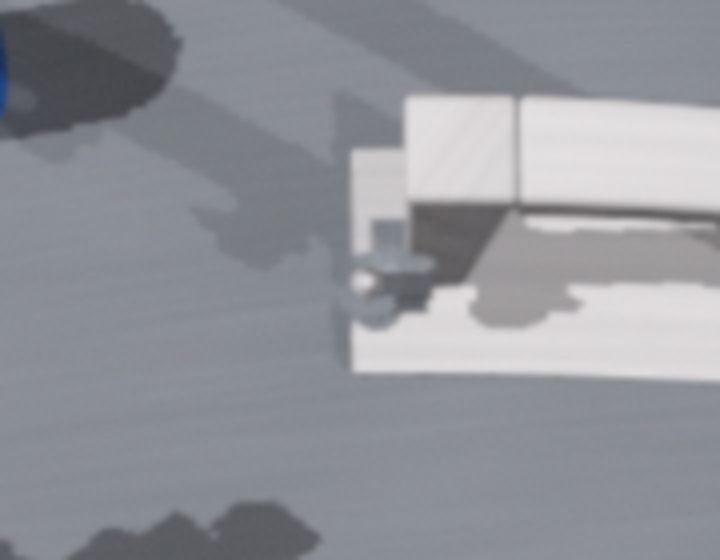

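The crop shows the guard's +y post with the upper pin and seat at about (395,265) in the crop, and the lower one peeking out at (370,300). The pin axis should be near (693.5, 96). Now the rack.

Call:
arm_command --pt "100 -0.023 -0.0451 0 0 0 0.035" --pt "100 -0.0245 -0.0443 0 0 0 0.035" --pt "100 -0.0261 -0.0434 0 0 0 0.035" --pt "100 -0.0275 -0.0425 0 0 0 0.035" --pt "100 -0.0291 -0.0415 0 0 0 0.035" --pt "100 0 0 0 0 0 0" --pt "100 0 0 0 0 0 0"

```text
time: 5.08
eef_pos: [500.3, 330.0, 390.3]
tool_rot: [0.0, 0.99, -0.139, 0.0]
wrist_force: [1.0, -1.5, -0.2]
gripper_width: 85.2
```

```bash
python3 - <<'E'
from h import *
P,r=pose();print(P.round(1),state()["joints"].round(2))
p,d,W,c=shot("wrack")
fit(box(W,400,660,260,440,5,11),"base")
D=box(W,400,660,260,440,160,240);fit(D,"door")
# robust line of the door's top rim: keep points lying on the ridge
m=D[:,:2].mean(0)
for k in range(8):
    x,y=D[:,0]-m[0],D[:,1]-m[1]
    vx,vy,x0,y0=cv2.fitLine(D[:,:2].astype(np.float32),cv2.DIST_HUBER,0,.01,.01).ravel()
    break
a=np.degrees(np.arctan2(vy,vx));print("line",x0,y0,a)
u=np.array([vx,vy])*np.sign(vx);n=np.array([-u[1],u[0]])
X=(D[:,:2]-[x0,y0]);s=X@u;h=X@n
for lo in np.arange(-70,100,10):
    q=(s>=lo)&(s<lo+10)
    if q.sum()>3:print(lo+5,"h",np.percentile(h[q],[5,50,95]).round(1),"ztop",D[q,2].max().round(1),q.sum())
i=D[:,2].argmax();print(D[i])
E
```

```text
[500.3 330.  390.3] [-0.6   0.37 -0.1   1.36  0.04  1.41 -2.55]
base 3087 [530.  357.6] [ 91.5 198.5] 73.8 z [6.  7.9 9.9]
door 1007 [519.6 360.1] [ 22.2 113.3] 73.8 z [162.2 208.2 221.1]
line 528.89905 356.64468 -15.822071
-65 h [-2.3  1.6  4.1] ztop 164.9 16
-55 h [-2.8  0.4  4.4] ztop 174.3 41
-45 h [-2.8  0.1  4.5] ztop 183.2 47
-35 h [-2.9 -0.4  4.4] ztop 192.3 59
-25 h [-3.  -0.6  4.3] ztop 201.8 58
-15 h [-3.1 -0.4  4.3] ztop 211.0 65
-5 h [-3.1 -0.4  4.3] ztop 217.4 90
5 h [-3.   0.1  4.7] ztop 212.7 79
15 h [-9.   1.3  9.9] ztop 219.1 170
25 h [-9.8 -1.1  9.7] ztop 223.6 182
35 h [-8.6 -0.4  8.8] ztop 216.6 171
45 h [-2.1  0.6  3.6] ztop 168.1 29
[552.496955   352.72050078 223.56018611]
```

View pics/wrack.png

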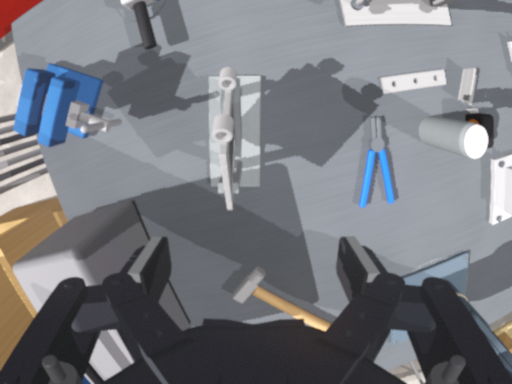

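The wrist view looks straight down on the door. Its top edge runs from (228,205) to about (222,130) px, with knuckles at (222,130) and (227,78). The free end of the top edge is nearest the robot. Next is the tilted pre-grasp.

```bash
python3 - <<'E'
from h import *
T=tool(-15.8,42);g=np.array([511.9,362.1,165.3]);z=T.as_matrix()[:,2];print(z)
plan([(g-z*110+[0,0,40],T),(g-z*100,T)],50)
E
```

```text
[ 0.64384951 -0.18219105 -0.74314483]
6 rows; end [447.5 380.3 239.6]
[[50,-0.0143,-0.0068,0.0206,0.0,0.146,-0.001],[50,-0.0172,-0.0068,0.0183,0.0,0.146,-0.001],[50,-0.0197,-0.0068,0.0157,0.0,0.146,-0.001],[50,-0.0217,-0.0069,0.0126,0.0,0.146,-0.001],[50,-0.0234,-0.0069,0.0093,0.0,0.146,-0.001],[50,-0.0267,-0.0001,0.0398,0.002,0.002,0.001]]
```

Call:
arm_command --pt "50 -0.0143 -0.0068 0.0206 0 0.146 -0.001" --pt "50 -0.0172 -0.0068 0.0183 0 0.146 -0.001" --pt "50 -0.0197 -0.0068 0.0157 0 0.146 -0.001" --pt "50 -0.0217 -0.0069 0.0126 0 0.146 -0.001" --pt "50 -0.0234 -0.0069 0.0093 0 0.146 -0.001" --pt "50 0 0 0 0 0 0" --pt "50 0 0 0 0 0 0"

```text
time: 6.0
eef_pos: [463.1, 367.0, 306.3]
tool_rot: [0.046, 0.969, -0.133, 0.204]
wrist_force: [0.4, -0.2, -0.6]
gripper_width: 43.0
```

```bash
python3 - <<'E'
from h import *
T=tool(-15.8,42);g=np.array([511.9,362.1,165.3]);z=T.as_matrix()[:,2]
P,r=pose();print(P,(g-z*110+[0,0,40]),np.degrees((r.inv()*T).as_rotvec()).round(2),state()["joints"].round(2))
plan([(g-z*60,T),(g,T)],50)
E
```

```text
[463.11514956 367.03980793 306.30366304] [441.07655396 382.14101515 287.0459308 ] [ 1.84 17.94  0.91] [-1.48  0.39  0.7   1.77  0.18  0.92 -2.78]
3 rows; end [511.9 362.1 165.2]
[[50,-0.0159,-0.006,0.0455,0.016,0.157,0.008],[50,-0.0228,-0.0051,0.0426,0.016,0.157,0.008],[50,-0.0001,-0.0,0.06,0.0,-0.001,-0.0]]
```

Joint 7 hit its limit at 24° of tilt, so I flip the hand by half a turn.

```bash
python3 - <<'E'
from h import *
T=tool(164.2,-42);g=np.array([511.9,362.1,165.3]);z=T.as_matrix()[:,2];print(z)
plan([((455,370,320),tool(-15.8)),((455,370,320),tool(74.2)),((445,378,320),tool(164.2)),(g-z*100+[0,0,40],T)],50)
E
```

```text
[ 0.64384951 -0.18219105 -0.74314483]
27 rows; end [447.5 380.3 279.6]
[[50,-0.0008,-0.0,-0.0053,0.012,-0.14,0.001],[50,-0.0015,-0.0001,-0.0052,0.012,-0.14,0.001],[50,-0.0022,-0.0002,-0.005,0.012,-0.14,0.001],[50,0.0,-0.0,0.0,-0.0,0.0,-0.174],[50,0.0,0.0,0.0,-0.0,0.0,-0.174],[50,0.0,0.0,0.0,-0.0,0.0,-0.174],[50,0.0,0.0,0.0,-0.0,0.0,-0.174],[50,0.0,0.0,0.0,-0.0,0.0,-0.174],[50,0.0,0.0,0.0,-0.0,0.0,-0.174],[50,0.0,0.0,0.0,-0.0,0.0,-0.174]]
[[50,0.0,0.0,0.0,-0.0,0.0,-0.174],[50,0.0,0.0,0.0,-0.0,0.0,-0.174],[50,0.0005,-0.0012,0.0,-0.0,-0.0,-0.158],[50,0.0007,-0.0011,0.0,-0.0,-0.0,-0.158],[50,0.0008,-0.001,0.0,-0.0,-0.0,-0.158],[50,0.001,-0.0008,0.0,-0.0,-0.0,-0.158],[50,0.0011,-0.0007,0.0,-0.0,-0.0,-0.158],[50,0.0012,-0.0005,0.0,-0.0,-0.0,-0.158],[50,0.0012,-0.0003,0.0,-0.0,-0.0,-0.158],[50,0.0013,-0.0001,0.0,-0.0,-0.0,-0.158]]
[[50,0.0012,0.0001,0.0,-0.0,-0.0,-0.158],[50,0.0012,0.0004,0.0,-0.0,-0.0,-0.158],[50,-0.0004,0.0006,0.0081,0.0,-0.147,0.001],[50,0.0008,0.0006,0.008,0.0,-0.147,0.001],[50,0.002,0.0006,0.0078,0.0,-0.147,0.001],[50,0.0032,0.0005,0.0075,0.0,-0.147,0.001],[50,0.0042,0.0006,0.0069,0.0,-0.147,0.001]]
```

Call:
arm_command --pt "50 -0.0008 0 -0.0053 0.012 -0.14 0.001" --pt "50 -0.0015 -0.0001 -0.0052 0.012 -0.14 0.001" --pt "50 -0.0022 -0.0002 -0.005 0.012 -0.14 0.001" --pt "50 0 0 0 0 0 -0.174" --pt "50 0 0 0 0 0 -0.174" --pt "50 0 0 0 0 0 -0.174" --pt "50 0 0 0 0 0 -0.174" --pt "50 0 0 0 0 0 -0.174" --pt "50 0 0 0 0 0 -0.174" --pt "50 0 0 0 0 0 -0.174"

```text
time: 7.25
eef_pos: [456.6, 368.0, 321.3]
tool_rot: [-0.001, 0.891, 0.455, 0.001]
wrist_force: [0.1, -0.2, 0.0]
gripper_width: 42.8
```

Call:
arm_command --pt "50 0 0 0 0 0 -0.174" --pt "50 0 0 0 0 0 -0.174" --pt "50 0.0005 -0.0012 0 0 0 -0.158" --pt "50 0.0007 -0.0011 0 0 0 -0.158" --pt "50 0.0008 -0.001 0 0 0 -0.158" --pt "50 0.001 -0.0008 0 0 0 -0.158" --pt "50 0.0011 -0.0007 0 0 0 -0.158" --pt "50 0.0012 -0.0005 0 0 0 -0.158" --pt "50 0.0012 -0.0003 0 0 0 -0.158" --pt "50 0.0013 -0.0001 0 0 0 -0.158"

```text
time: 8.5
eef_pos: [448.6, 374.4, 321.6]
tool_rot: [0.001, 0.289, 0.957, 0.001]
wrist_force: [0.2, -0.0, 0.7]
gripper_width: 42.4
```

```bash
python3 - <<'E'
from h import *
T=tool(164.2,-42);g=np.array([511.9,362.1,165.3]);z=T.as_matrix()[:,2]
P,r=pose();print(P,np.degrees((r.inv()*T).as_rotvec()).round(2),state()["joints"].round(2))
plan([(g-z*100+[0,0,40],T)],50)
E
```

```text
[448.56495829 374.38491328 321.60809536] [ -6.35 -41.58 -17.04] [-0.68  0.37 -0.15  1.54  0.06  1.23  0.15]
5 rows; end [447.5 380.3 279.6]
[[50,0.0008,0.0008,0.0084,-0.022,-0.145,-0.059],[50,0.002,0.0008,0.0082,-0.022,-0.145,-0.059],[50,0.0031,0.0007,0.0079,-0.022,-0.145,-0.059],[50,0.0042,0.0008,0.0073,-0.022,-0.145,-0.059],[50,0.0052,0.0009,0.0067,-0.022,-0.145,-0.059]]
```

Call:
arm_command --pt "50 0.0008 0.0008 0.0084 -0.022 -0.145 -0.059" --pt "50 0.002 0.0008 0.0082 -0.022 -0.145 -0.059" --pt "50 0.0031 0.0007 0.0079 -0.022 -0.145 -0.059" --pt "50 0.0042 0.0008 0.0073 -0.022 -0.145 -0.059" --pt "50 0.0052 0.0009 0.0067 -0.022 -0.145 -0.059" --pt "50 0 0 0 0 0 0" --pt "50 0 0 0 0 0 0"

```text
time: 9.38
eef_pos: [446.7, 381.8, 278.8]
tool_rot: [0.353, 0.132, 0.925, -0.05]
wrist_force: [0.4, 0.7, -0.4]
gripper_width: 42.7
```

```bash
python3 - <<'E'
from h import *
T=tool(164.2,-42);g=np.array([511.9,362.1,165.3]);z=T.as_matrix()[:,2]
P,r=pose();print(P,np.degrees((r.inv()*T).as_rotvec()).round(2),state()["joints"].round(2))
plan([(g-z*60,T),(g,T)],50,vmax=25)
p,d,W,c=shot("wpre");D=box(W,400,600,300,420,162,208);fit(D,"door");D=D[(D[:,0]<530)]
q=D[:,:2]-[527.9,357.6];n=np.array([np.sin(np.radians(15.8)),np.cos(np.radians(15.8))]);print(np.percentile(q@n,[2,10,50,90,98]).round(1),len(D))
E
```

```text
[446.74584925 381.7921756  278.77773183] [-0.29 -0.23 -0.31] [-1.21  0.37 -0.02  1.96  0.92  1.   -0.52]
6 rows; end [511.9 362.2 165.3]
[[50,0.0084,-0.0003,0.0233,-0.002,-0.001,-0.002],[50,0.0084,-0.0004,0.0233,-0.002,-0.001,-0.002],[50,0.0083,-0.0004,0.0233,-0.002,-0.001,-0.002],[50,-0.0,-0.0,0.02,0.0,-0.0,0.0],[50,-0.0,-0.0,0.02,0.0,-0.0,0.0],[50,-0.0,-0.0,0.02,0.0,-0.0,0.0]]
door 932 [514.6 359.4] [ 22.5 100.3] 76.4 z [163.3 188.  207.4]
[-3.7 -2.9  0.5  4.   4.2] 802
```

Call:
arm_command --pt "50 0.0084 -0.0003 0.0233 -0.002 -0.001 -0.002" --pt "50 0.0084 -0.0004 0.0233 -0.002 -0.001 -0.002" --pt "50 0.0083 -0.0004 0.0233 -0.002 -0.001 -0.002" --pt "50 0 0 0.02 0 0 0" --pt "50 0 0 0.02 0 0 0" --pt "50 0 0 0.02 0 0 0" --pt "50 0 0 0 0 0 0" --pt "50 0 0 0 0 0 0"

```text
time: 10.42
eef_pos: [510.4, 363.8, 164.7]
tool_rot: [0.355, 0.125, 0.925, -0.049]
wrist_force: [0.0, 0.7, -0.5]
gripper_width: 42.8
```

Call:
arm_command --pt "0 0 0 0 0 0 0" --pt "0 0 0 0 0 0 0" --pt "0 0 0 0 0 0 0" --pt "0 0 0 0 0 0 0" --pt "0 0 0 0 0 0 0" --force 70

```text
time: 11.05
eef_pos: [509.6, 364.0, 164.6]
tool_rot: [0.356, 0.125, 0.925, -0.049]
wrist_force: [-4.1, 0.3, 5.3]
gripper_width: 6.9
```

```bash
python3 - <<'E'
from h import *
s=state();print({k:s[k] for k in("time","eef_pos","wrist_force","moment","gripper_width")})
P,r=pose();plan([(P+[0,0,200],r)],0,vmax=35)
E
```

```text
{'time': 11.05, 'eef_pos': array([509.58923326, 364.00870432, 164.61766116]), 'wrist_force': array([-4.0529574 ,  0.33855835,  5.28414859]), 'moment': array([-0.20276673,  0.63897389, -0.45317884]), 'gripper_width': 6.915727292557959}
6 rows; end [509.6 364.1 364.6]
[[0,-0.0223,-0.0001,-0.0247,0.0,0.0,0.0],[0,-0.0223,-0.0,-0.0248,0.0,0.0,0.0],[0,-0.0224,-0.0001,-0.0247,0.0,0.0,0.0],[0,-0.0223,-0.0,-0.0248,0.0,0.0,0.0],[0,-0.0224,-0.0001,-0.0247,0.0,0.0,0.0],[0,-0.0223,-0.0,-0.0248,0.0,0.0,0.0]]
```

Call:
arm_command --pt "0 -0.0112 0 -0.0124 0 0 0" --pt "0 -0.0112 0 -0.0124 0 0 0" --pt "0 -0.0223 0 -0.0247 0 0 0" --pt "0 -0.0223 0 -0.0248 0 0 0" --pt "0 -0.0224 0 -0.0247 0 0 0" --pt "0 -0.0223 0 -0.0248 0 0 0" --pt "0 -0.0224 0 -0.0247 0 0 0" --pt "0 0 0 0 0 0 0"

```text
time: 12.05
eef_pos: [510.0, 364.7, 365.3]
tool_rot: [0.356, 0.125, 0.925, -0.048]
wrist_force: [0.4, 0.3, -7.4]
gripper_width: 6.9
```

```bash
python3 - <<'E'
from h import *
s=state();print({k:s[k] for k in("time","eef_pos","wrist_force","moment","gripper_width")})
p,d,W,c=shot("wlift")
p2,d2=get_image("scene");cv2.imwrite("pics/scene1.png",cv2.resize(p2[:,:,::-1],(640,480)));W2=cloud("scene",d2);np.savez("scene1.npz",W=W2)
D=box(W2,400,680,270,440,180,430);fit(D,"door+hand")
plan([((480,330,375),tool(183.3)),((500,-100,375),tool(183.3)),((520,-345,350),tool(183.3))],0,vmax=55)
E
```

```text
{'time': 12.05, 'eef_pos': array([509.96675184, 364.65306903, 365.34858238]), 'wrist_force': array([ 0.39861314,  0.25086186, -7.39706234]), 'moment': array([0.58899432, 1.90025703, 0.00825483]), 'gripper_width': 6.905146644514601}
door+hand 1333 [532.  375.9] [189.3 106.2] 0.4 z [272.8 402.2 429. ]
18 rows; end [ 520. -345.  350.]
[[0,0.0012,-0.0081,-0.0045,-0.025,0.145,-0.062],[0,0.0023,-0.0079,-0.0044,-0.025,0.145,-0.062],[0,0.0034,-0.0076,-0.0042,-0.025,0.145,-0.062],[0,0.0044,-0.0072,-0.0038,-0.025,0.145,-0.062],[0,0.0054,-0.0068,-0.0032,-0.025,0.145,-0.062],[0,0.0006,-0.0538,-0.0001,0.0,0.0,0.0],[0,0.0006,-0.0538,-0.0001,0.0,0.0,0.0],[0,0.0006,-0.0538,-0.0001,0.0,0.0,0.0],[0,0.0007,-0.0538,-0.0001,0.0,0.0,0.0],[0,0.0006,-0.0538,-0.0001,0.0,0.0,0.0]]
[[0,0.0007,-0.0538,-0.0001,0.0,0.0,0.0],[0,0.0006,-0.0538,-0.0001,0.0,0.0,0.0],[0,0.0007,-0.0538,-0.0001,0.0,0.0,0.0],[0,-0.0011,-0.0492,0.0049,0.0,0.0,0.0],[0,-0.0012,-0.0492,0.0049,0.0,0.0,0.0],[0,-0.0011,-0.0491,0.0049,0.0,0.0,0.0],[0,-0.0012,-0.0492,0.005,0.0,0.0,0.0],[0,-0.0011,-0.0491,0.0049,0.0,0.0,0.0]]
```

View pics/scene1.png

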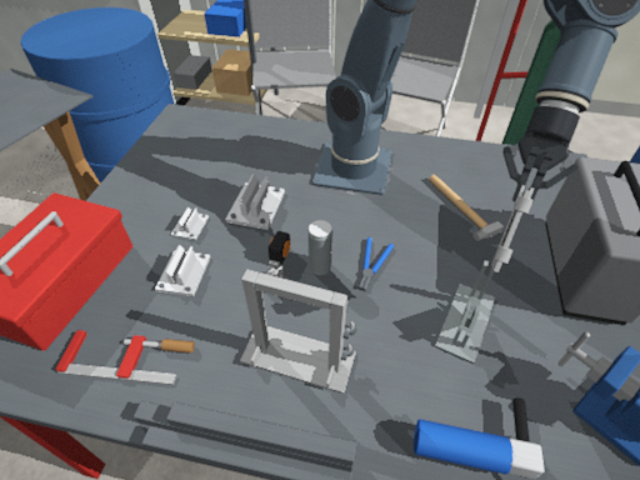

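The picture shows the door held clear of the rack at about (505,230), still tilted 42°, with the bench otherwise undisturbed. Now I turn it upright and carry it to the block.

Call:
arm_command --pt "0 0.0012 -0.0081 -0.0045 -0.025 0.145 -0.062" --pt "0 0.0023 -0.0079 -0.0044 -0.025 0.145 -0.062" --pt "0 0.0034 -0.0076 -0.0042 -0.025 0.145 -0.062" --pt "0 0.0044 -0.0072 -0.0038 -0.025 0.145 -0.062" --pt "0 0.0054 -0.0068 -0.0032 -0.025 0.145 -0.062" --pt "0 0.0006 -0.03 0 0 0 0" --pt "0 0.0006 -0.0538 -0.0001 0 0 0" --pt "0 0.0006 -0.0538 -0.0001 0 0 0" --pt "0 0.0007 -0.0538 -0.0001 0 0 0" --pt "0 0.0006 -0.0538 -0.0001 0 0 0"

```text
time: 13.4
eef_pos: [491.1, 82.9, 374.2]
tool_rot: [-0.001, -0.029, 1.0, 0.0]
wrist_force: [0.9, -0.2, -5.9]
gripper_width: 6.8
```

```bash
python3 - <<'E'
from h import *
s=state();P,r=pose();print(P,r.as_matrix().round(3),s["joints"].round(2))
plan([((500,-100,365),tool(183.3)),((516,-366.8,330),tool(183.3))],0,vmax=55)
E
```

```text
[491.09256202  82.87241358 374.16022879] [[-0.998 -0.057 -0.002]
 [-0.057  0.998  0.   ]
 [ 0.002  0.    -1.   ]] [-0.24  0.21 -0.03  1.64  0.01  1.3   1.36]
9 rows; end [ 516.  -366.8  330. ]
[[0,0.0004,-0.0458,0.0023,0.0,-0.0,-0.0],[0,0.0004,-0.0458,0.0023,0.0,-0.0,-0.0],[0,0.0004,-0.0457,0.0023,0.0,-0.0,-0.0],[0,0.0003,-0.0458,0.0022,0.0,-0.0,-0.0],[0,-0.0001,-0.0535,0.007,0.0,-0.0,-0.0],[0,-0.0002,-0.0534,0.007,0.0,-0.0,-0.0],[0,-0.0001,-0.0535,0.007,0.0,-0.0,-0.0],[0,-0.0002,-0.0534,0.007,0.0,-0.0,-0.0],[0,-0.0001,-0.0535,0.0069,0.0,-0.0,-0.0]]
```

Call:
arm_command --pt "0 0.0004 -0.0458 0.0023 0 0 0" --pt "0 0.0004 -0.0458 0.0023 0 0 0" --pt "0 0.0004 -0.0457 0.0023 0 0 0" --pt "0 0.0003 -0.0458 0.0022 0 0 0" --pt "0 -0.007 -0.0535 0.007 0 0 0" --pt "0 -0.007 -0.0534 0.007 0 0 0" --pt "0 -0.007 -0.0535 0.007 0 0 0" --pt "0 -0.007 -0.0534 0.007 0 0 0" --pt "0 -0.007 -0.0535 0.007 0 0 0" --pt "0 0 0 0 0 0 0"

```text
time: 14.65
eef_pos: [548.9, -367.4, 326.4]
tool_rot: [-0.003, -0.025, 1.0, 0.001]
wrist_force: [-0.9, 2.1, -6.2]
gripper_width: 6.8
```

```bash
python3 - <<'E'
from h import *
P,r=pose();print(P.round(1),(tool(183.3).inv()*r).as_rotvec().round(3),state()["joints"].round(2))
W=[]
for n in("top","scene"):
    p,d=get_image(n);w=cloud(n,d);W.append(w);cv2.imwrite(f"pics/{n}2.png",p[:,:,::-1])
p,d,Ww,c=shot("wheld");W.append(Ww)
u=np.array([np.cos(np.radians(3.3)),np.sin(np.radians(3.3)),0]);n=np.array([-u[1],u[0],0])
for w,l in zip(W,("top","scene","wrist")):
    D=box(w,430,690,-420,-310,P[2]-150,P[2]+24);X=D-P;s=X@u;h=X@n;z=X[:,2]
    m=(abs(h)<14)&((abs(s)>24)|(z<-20))
    print(l,m.sum())
    if m.sum()>30:
        print(" s",np.percentile(s[m],[1,5,50,95,99]).round(1),"h",np.percentile(h[m],[1,5,50,95,99]).round(1),"z",np.percentile(z[m],[1,5,50,95,99]).round(1))
        # profile of z top vs s
        for lo in range(-100,120,20):
            q=m&(s>=lo)&(s<lo+20)
            if q.sum()>4:print("  ",lo+10,q.sum(),"h",np.percentile(h[q],[10,90]).round(1),"z",np.percentile(z[q],[5,50,95]).round(1))
E
```

```text
[ 548.9 -367.4  326.4] [-0.002  0.006  0.007] [ 0.42  0.51  0.17  1.32 -0.08  1.33  2.21]
top 1465
 s [-82.1 -77.3 -19.3  64.2  69.7] h [-5.8 -1.4  5.4  8.7 12.4] z [-120.4 -113.1  -54.    15.    22.4]
   -90 42 h [1.7 7.2] z [-113.9  -50.3   12.4]
   -70 233 h [5.6 7.4] z [-111.3  -39.3   17.5]
   -50 234 h [4.1 6.6] z [-112.9  -43.9   18.2]
   -30 221 h [4.1 6.4] z [-113.1  -44.9   18.7]
   -10 154 h [3.8 6.3] z [-115.3  -66.2  -23.1]
   10 124 h [3.5 5.9] z [-117.3  -80.9  -36.5]
   30 151 h [4.4 6.6] z [-115.3  -67.1   20. ]
   50 186 h [-1.7 11. ] z [-102.5  -24.4   14.1]
   70 120 h [-5.6 12.2] z [-94.5  -4.2  13.1]
scene 1312
 s [-78.7 -71.1   4.9  71.9  74.4] h [-4.1  0.3  6.4  9.7 13.3] z [-120.  -113.2  -55.    11.4   19. ]
   -70 158 h [6.5 8.7] z [-114.   -50.8    3.3]
   -50 167 h [5.1 7.7] z [-113.1  -53.9    3.3]
   -30 161 h [5.  7.6] z [-115.1  -55.     0.5]
   -10 132 h [4.8 7.3] z [-116.8  -70.2  -24.3]
   10 140 h [4.9 7.2] z [-116.4  -67.   -25.3]
   30 193 h [5.7 7.8] z [-114.1  -48.1   18. ]
   50 201 h [-0.2  8.1] z [-104.3  -39.6   17.2]
   70 156 h [-3.2 13. ] z [-96.6  -7.4  12.9]
wrist 140
 s [-14.7  53.   54.3  55.7  56.1] h [-2.8 -2.4  9.8 12.4 12.7] z [-8.4 -7.7  0.6  6.6 15.4]
   50 138 h [-2.3 12.1] z [-7.7  0.6  6.4]
```

View pics/wheld.png

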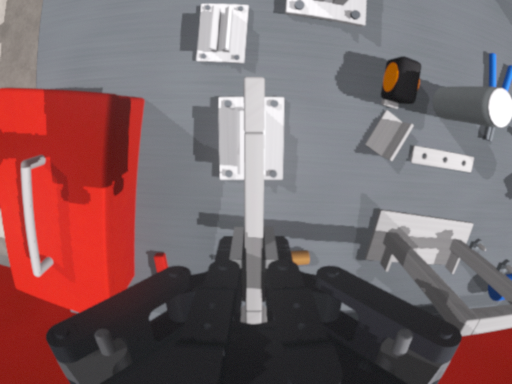

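```bash
python3 - <<'E'
from h import *
P,r=pose();print(P.round(1))
W=np.load("wheld.npz")["W"]
a=(440,630,-430,-300);fit(box(W,*a,6,20),"base");fit(box(W,*a,40,80),"lips")
u=np.array([np.cos(np.radians(3.3)),np.sin(np.radians(3.3)),0]);n=np.array([-u[1],u[0],0])
D=box(W,400,700,-430,-300,120,400);X=D-P;s=X@u;h=X@n;z=X[:,2]
for zb in range(-130,40,15):
    q=(z>=zb)&(z<zb+15)&(abs(h)<20)&(s<-40)
    if q.sum()>3:print(zb,q.sum(),"s",np.percentile(s[q],[5,50,95]).round(1),"h",np.percentile(h[q],[5,50,95]).round(1))
for nme in("top","scene"):
    p,d=get_image(nme);w=cloud(nme,d);D=box(w,400,700,-430,-300,120,400);X=D-P;s=X@u;h=X@n;z=X[:,2];m=abs(h)<14
    print(nme,"bottom",[(lo+5,z[m&(s>=lo)&(s<lo+10)&(z<-70)].min().round(1)) for lo in range(-75,45,10)])
    print(nme,"free",[(lo+7,s[m&(z>=lo)&(z<lo+15)].min().round(1)) for lo in range(-115,15,15)])
    print(nme,"toprim",[(lo+5,z[m&(s>=lo)&(s<lo+10)].max().round(1)) for lo in (-75,-65,-55,-45,25,35)])
    fit(box(w,440,630,-430,-300,6,20),"base")
E
```

```text
[ 551.2 -361.5  328.9]
base 3082 [ 534.  -365.5] [128.6 101.4] 3.2 z [10.2 12.  18.2]
lips 502 [ 533.7 -365.4] [89.4 39.9] 3.1 z [52.9 59.1 61.9]
20 2194 s [-80.7 -62.1 -42.2] h [-4.4 -0.6  2.9]
top bottom [(-70, np.float64(-119.4)), (-60, np.float64(-122.3)), (-50, np.float64(-121.7)), (-40, np.float64(-117.9)), (-30, np.float64(-124.1)), (-20, np.float64(-121.7)), (-10, np.float64(-119.2)), (0, np.float64(-122.7)), (10, np.float64(-122.7)), (20, np.float64(-119.5)), (30, np.float64(-121.3)), (40, np.float64(-124.3))]
top free [(-108, np.float64(-80.5)), (-93, np.float64(-82.1)), (-78, np.float64(-81.1)), (-63, np.float64(-82.1)), (-48, np.float64(-81.3)), (-33, np.float64(-81.9)), (-18, np.float64(-82.0)), (-3, np.float64(-82.2)), (12, np.float64(-82.1))]
top toprim [(-70, np.float64(29.3)), (-60, np.float64(29.6)), (-50, np.float64(29.6)), (-40, np.float64(29.5)), (30, np.float64(29.4)), (40, np.float64(29.1))]
base 849 [ 527.2 -363.8] [145.  101.4] 2.7 z [ 7.6 11.7 18.5]
scene bottom [(-70, np.float64(-120.2)), (-60, np.float64(-121.4)), (-50, np.float64(-120.7)), (-40, np.float64(-122.8)), (-30, np.float64(-121.5)), (-20, np.float64(-119.5)), (-10, np.float64(-121.2)), (0, np.float64(-121.6)), (10, np.float64(-121.6)), (20, np.float64(-120.2)), (30, np.float64(-119.5)), (40, np.float64(-122.5))]
scene free [(-108, np.float64(-80.8)), (-93, np.float64(-80.1)), (-78, np.float64(-80.1)), (-63, np.float64(-80.8)), (-48, np.float64(-83.7)), (-33, np.float64(-78.7)), (-18, np.float64(-81.9)), (-3, np.float64(-82.1)), (12, np.float64(-78.3))]
scene toprim [(-70, np.float64(9.4)), (-60, np.float64(27.1)), (-50, np.float64(27.7)), (-40, np.float64(29.3)), (30, np.float64(28.3)), (40, np.float64(29.4))]
base 584 [ 536.4 -364.8] [133.  101.3] 3.1 z [ 6.9 11.5 18.5]
```

The wrist view shows the top edge of the held door running along the slot, from (254,85) to (254,320) px, upright and centred in the jaws. The earlier offset was only the arm still settling. Now I lower it into the slot.

```bash
python3 - <<'E'
from h import *
P,r=pose();print(P.round(2),(tool(183.3).inv()*r).as_rotvec().round(3))
plan([((551,-364,220),tool(183.3)),((551,-364,190),tool(183.3))],0,vmax=40)
E
```

```text
[ 551.77 -360.88  330.35] [-0.004 -0.001 -0.002]
4 rows; end [ 551. -364.  190.]
[[0,0.0003,-0.0012,0.0368,0.001,0.0,0.001],[0,0.0004,-0.0011,0.0368,0.001,0.0,0.001],[0,0.0003,-0.0011,0.0367,0.001,0.0,0.001],[0,0.0001,-0.0,0.03,0.001,0.001,-0.001]]
```

Call:
arm_command --pt "0 0.0003 -0.0012 0.0368 0.001 0 0.001" --pt "0 0.0004 -0.0011 0.0368 0.001 0 0.001" --pt "0 0.0003 -0.0011 0.0367 0.001 0 0.001" --pt "0 0 0 0.028 0.001 0.001 0" --pt "0 0 0 0 0 0 0" --pt "0 0 0 0 0 0 0" --pt "0 0 0 0 0 0 0" --pt "0 0 0 0 0 0 0"

```text
time: 15.9
eef_pos: [551.6, -365.7, 194.1]
tool_rot: [0.001, -0.028, 1.0, -0.001]
wrist_force: [0.1, -0.1, -7.1]
gripper_width: 6.5
```

```bash
python3 - <<'E'
from h import *
P,r=pose();print(P.round(2),(tool(183.3).inv()*r).as_rotvec().round(3))
p,d,W,c=shot("wheld2")
P2,r=pose();print(P2.round(2))
P=(P+P2)/2
u=np.array([np.cos(np.radians(3.3)),np.sin(np.radians(3.3)),0]);n=np.array([-u[1],u[0],0])
S=np.array([534.3,-365.6,0])
D=box(W,400,700,-430,-300,P[2]+15,P[2]+36);X=D-S;s=X@u;h=X@n
m=(abs(h)<20)&(s<-25);hh=h[m];print("rim h from slot",np.percentile(hh,[2,98]).round(1),np.percentile(hh,[2,98]).mean().round(2),"smin",s[m].min(),"yaw",np.degrees(np.polyfit(s[m],h[m],1)[0]).round(2),"z",np.percentile(D[:,2][m]-P[2],[5,50,95]).round(1))
E
```

```text
[ 551.57 -365.69  194.07] [ 0.002 -0.003  0.002]
[ 551.45 -365.64  193.81]
rim h from slot [-4.4  3.1] -0.61 smin -64.98796711946117 yaw -0.25 z [25.9 27.  28. ]
```

Call:
arm_command --pt "0 0 0.0006 0.012 0 0 0" --pt "0 0 0 0.012 0 0 0" --pt "0 0 0 0.012 0 0 0" --pt "0 0 0 0.012 0 0 0" --pt "0 0 0 0.008 0 0 0" --pt "0 0 0 0 0 0 0" --pt "0 0 0 0 0 0 0"

```text
time: 16.82
eef_pos: [551.6, -365.1, 137.4]
tool_rot: [0.001, -0.028, 1.0, -0.001]
wrist_force: [-0.1, -0.6, -5.7]
gripper_width: 6.5
```

Call:
arm_command --pt "0 0 0 0.002 0 0 0" --pt "0 0 0 0 0 0 0" --pt "0 0 0 0 0 0 0"

```text
time: 17.2
eef_pos: [551.3, -364.9, 135.1]
tool_rot: [0.001, -0.028, 1.0, -0.001]
wrist_force: [-0.4, 0.2, -6.7]
gripper_width: 6.9
```

Call:
arm_command --pt "0 0 0 0.001 0 0 0" --pt "0 0 0 0.001 0 0 0" --pt "0 0 0 0 0 0 0" --pt "0 0 0 0 0 0 0"

```text
time: 17.7
eef_pos: [551.6, -365.5, 134.7]
tool_rot: [0.002, -0.027, 1.0, -0.001]
wrist_force: [-2.5, 1.6, 8.0]
gripper_width: 6.6
```

The bottom has touched down, so I let go.

Call:
arm_command --pt "40 0 0 0 0 0 0" --pt "40 0 0 0 0 0 0" --pt "40 0 0 0 0 0 0" --pt "40 0 0 0 0 0 0" --pt "40 0 0 0 0 0 0" --pt "40 0 0 0 0 0 0"

```text
time: 18.45
eef_pos: [551.3, -364.9, 132.9]
tool_rot: [0.001, -0.028, 1.0, -0.001]
wrist_force: [-0.7, -0.3, 0.1]
gripper_width: 34.5
```

```bash
python3 - <<'E'
from h import *
P,r=pose();s=state();print(P.round(2),s["wrist_force"].round(1),s["gripper_width"],s["joints"].round(2))
p,d,W,c=shot("wslot")
u=np.array([np.cos(np.radians(3.3)),np.sin(np.radians(3.3)),0]);n=np.array([-u[1],u[0],0]);S=np.array([534.3,-365.6,0])
D=box(W,400,700,-430,-300,150,175);X=D-S;ss=X@u;h=X@n
m=(abs(h)<20)&(ss<-15);print("rim h",np.percentile(h[m],[2,98]).round(1),"smin",ss[m].min(),"yaw",np.degrees(np.polyfit(ss[m],h[m],1)[0]).round(2),"z",np.percentile(D[m,2],[5,50,95]).round(1), "ztilt",np.degrees(np.polyfit(ss[m],D[m,2],1)[0]).round(2))
E
```

```text
[ 551.28 -364.92  132.91] [-0.7 -0.3  0.1] 34.541219821391174 [ 0.43  0.65  0.14  1.6  -0.11  0.9   2.23]
rim h [-4.8  3. ] smin -65.15959545326017 yaw -0.29 z [160.7 161.8 162.8] ztilt -0.03
```

The door stands in the slot with its top rim at z = 162 mm, centred within 1 mm, and released. I now back off, turn the hand half round so the camera faces the hinge side, and re-grip.

```bash
python3 - <<'E'
from h import *
plan([((551.3,-365.5,240),tool(183.3)),((530,-366.5,250),tool(93)),((509.3,-367.9,250),tool(3))],40,vmax=55)
E
```

```text
21 rows; end [ 509.3 -367.9  250. ]
[[40,-0.0001,-0.0004,-0.0535,-0.001,0.001,-0.001],[40,0.0,-0.0003,-0.0536,-0.001,0.001,-0.001],[40,0.0021,0.0,-0.001,-0.0,-0.0,0.158],[40,0.0021,-0.0003,-0.001,-0.0,-0.0,0.158],[40,0.002,-0.0006,-0.001,-0.0,-0.0,0.158],[40,0.0019,-0.001,-0.001,-0.0,-0.0,0.158],[40,0.0018,-0.0012,-0.001,-0.0,-0.0,0.158],[40,0.0015,-0.0015,-0.001,-0.0,-0.0,0.158],[40,0.0013,-0.0017,-0.001,-0.0,-0.0,0.158],[40,0.001,-0.0019,-0.001,-0.0,-0.0,0.158]]
[[40,0.0006,-0.0021,-0.001,-0.0,-0.0,0.158],[40,0.0004,-0.0021,-0.0009,-0.0,-0.0,0.158],[40,-0.0,-0.0023,-0.0,-0.0,0.0,0.174],[40,-0.0005,-0.0023,-0.0,-0.0,0.0,0.174],[40,-0.0008,-0.0021,-0.0,-0.0,0.0,0.174],[40,-0.0012,-0.002,-0.0,-0.0,0.0,0.174],[40,-0.0015,-0.0017,-0.0,-0.0,0.0,0.174],[40,-0.0018,-0.0015,-0.0,-0.0,0.0,0.174],[40,-0.002,-0.0011,-0.0,-0.0,0.0,0.174],[40,-0.0022,-0.0007,-0.0,-0.0,0.0,0.174]]
[[40,-0.0023,-0.0004,-0.0,-0.0,0.0,0.174]]
```

Call:
arm_command --pt "40 0 -0.0004 -0.025 0 0 0" --pt "40 0 0 -0.041 0 0 0" --pt "40 0 0 -0.041 0 0 0" --pt "40 0.0021 0 -0.001 0 0 0.158" --pt "40 0.0021 -0.0003 -0.001 0 0 0.158" --pt "40 0.002 -0.0006 -0.001 0 0 0.158" --pt "40 0.0019 -0.001 -0.001 0 0 0.158" --pt "40 0.0018 -0.0012 -0.001 0 0 0.158" --pt "40 0.0015 -0.0015 -0.001 0 0 0.158" --pt "40 0.0013 -0.0017 -0.001 0 0 0.158"

```text
time: 19.75
eef_pos: [536.2, -365.7, 247.0]
tool_rot: [0.001, 0.504, 0.864, -0.0]
wrist_force: [-0.1, 0.4, 0.9]
gripper_width: 34.0
```

Call:
arm_command --pt "40 0.001 -0.0019 -0.001 0 0 0.158" --pt "40 0.0006 -0.0021 -0.001 0 0 0.158" --pt "40 0.0004 -0.0021 -0.0009 0 0 0.158" --pt "40 0 -0.0023 0 0 0 0.174" --pt "40 -0.0005 -0.0023 0 0 0 0.174" --pt "40 -0.0008 -0.0021 0 0 0 0.174" --pt "40 -0.0012 -0.002 0 0 0 0.174" --pt "40 -0.0015 -0.0017 0 0 0 0.174" --pt "40 -0.0018 -0.0015 0 0 0 0.174" --pt "40 -0.002 -0.0011 0 0 0 0.174"

```text
time: 21.0
eef_pos: [513.8, -366.9, 249.8]
tool_rot: [0.001, 0.981, 0.195, 0.001]
wrist_force: [0.0, 0.4, -0.3]
gripper_width: 34.0
```

Call:
arm_command --pt "40 -0.0022 -0.0007 0 0 0 0.174" --pt "40 -0.0023 -0.0004 0 0 0 0.174" --pt "40 0 0 0 0 0 0" --pt "40 0 0 0 0 0 0" --pt "40 0 0 0 0 0 0"

```text
time: 21.62
eef_pos: [509.2, -367.4, 249.9]
tool_rot: [0.001, 1.0, 0.027, 0.001]
wrist_force: [1.3, -1.1, -0.5]
gripper_width: 34.2
```

```bash
cat >> h.py <<'E'
def rim(W,S,yaw,z0,z1,smin,smax):
    u=np.array([np.cos(np.radians(yaw)),np.sin(np.radians(yaw)),0]);n=np.array([-u[1],u[0],0])
    D=W.reshape(-1,3);D=D[(D[:,2]>z0)&(D[:,2]<z1)];X=D-S;s=X@u;h=X@n;m=(abs(h)<20)&(s>smin)&(s<smax);s,h,z=s[m],h[m],D[m,2]
    print("rim n",m.sum(),"h",np.percentile(h,[2,98]).round(1),"s",np.percentile(s,[.5,99.5]).round(1),"yaw",(yaw+np.degrees(np.polyfit(s,h,1)[0])).round(2),"z",np.percentile(z,[5,50,95]).round(1),"tilt",np.degrees(np.polyfit(s,z,1)[0]).round(2))
E
python3 - <<'E'
from h import *
P,r=pose();print(P.round(2),(tool(3).inv()*r).as_rotvec().round(3),state()["joints"].round(2))
p,d,W,c=shot("wslot2");rim(W,np.array([534.35,-366.5,0]),3,152,172,-80,62);rim(W,np.array([534.35,-366.5,0]),3,140,152,66,100)
P,r=pose();plan([((509.3,-367.9,180),tool(3)),((509.3,-367.9,133.5),tool(3))],40,vmax=30)
E
```

```text
[ 509.19 -367.41  249.9 ] [-0.001  0.002 -0.001] [-0.    0.69  1.04  1.57 -0.62  1.24 -0.38]
rim n 1526 h [-3.8  4. ] s [-64.2  61.8] yaw 3.04 z [160.6 161.8 162.9] tilt 0.02
rim n 408 h [-10.4   9.8] s [66.9 89.4] yaw 1.5 z [144.3 147.6 148.8] tilt 0.2
5 rows; end [ 509.3 -367.9  133.5]
[[40,0.0,0.0001,0.0233,0.0,-0.001,0.0],[40,0.0,0.0001,0.0233,0.0,-0.001,0.0],[40,0.0001,0.0002,0.0233,0.0,-0.001,0.0],[40,0.0,-0.0,0.0233,0.001,0.001,0.0],[40,0.0,-0.0001,0.0232,0.001,0.001,0.0]]
```

Call:
arm_command --pt "40 0 0.0001 0.0233 0 0 0" --pt "40 0 0.0001 0.0233 0 0 0" --pt "40 0 0.0001 0.0233 0 0 0" --pt "40 0 0 0.0233 0 0 0" --pt "40 0 0 0.0232 0 0 0" --pt "40 0 0 0 0 0 0" --pt "40 0 0 0 0 0 0"

```text
time: 22.55
eef_pos: [509.4, -368.4, 134.4]
tool_rot: [0.001, 1.0, 0.026, 0.001]
wrist_force: [-0.3, 0.3, 0.7]
gripper_width: 34.2
```

Call:
arm_command --pt "0 0 0 0 0 0 0" --pt "0 0 0 0 0 0 0" --pt "0 0 0 0 0 0 0" --pt "0 0 0 0 0 0 0" --pt "0 0 0 0 0 0 0" --force 90

```text
time: 23.18
eef_pos: [509.6, -368.3, 134.6]
tool_rot: [0.001, 1.0, 0.025, 0.001]
wrist_force: [-1.0, 0.1, 5.2]
gripper_width: 6.6
```

Call:
arm_command --pt "0 0 0 -0.012 0 0 0" --pt "0 0 0 -0.015 0 0 0" --pt "0 0 0 -0.02 0 0 0" --pt "0 0 0 -0.03 0 0 0" --pt "0 0 0 -0.04 0 0 0" --pt "0 0 0 -0.04 0 0 0" --pt "0 0 0 -0.04 0 0 0" --pt "0 0 0 0 0 0 0" --pt "0 0 0 0 0 0 0" --pt "0 0 0 0 0 0 0"

```text
time: 24.42
eef_pos: [508.8, -366.8, 328.9]
tool_rot: [-0.0, 1.0, 0.025, -0.0]
wrist_force: [0.7, 0.1, -6.4]
gripper_width: 6.4
```

```bash
python3 - <<'E'
from h import *
P,r=pose();print(P.round(2),(tool(3).inv()*r).as_rotvec().round(3),state()["joints"].round(2))
p,d,W,c=shot("wheld3");cv2.imwrite("pics/wheld3.png",p[:,:,::-1])
u=r.as_matrix()[:,0];S=P+25*u;S[2]=0;rim(W,S,3,P[2]+19,P[2]+36,0,62);rim(W,S,3,P[2]+5,P[2]+18,66,100)
pin=np.array([693.5,96.0]);a=np.radians(-5.9);U=np.array([np.cos(a),np.sin(a)])
# tcp = pin - (79+25)*U ; stand-off 60 mm in front first
g=pin-104*U;h=pin-104*U-70*U;print("hang tcp",g,"standoff",h)
plan([((500,-250,340),tool(3)),((*h,340),tool(-5.9))],0,vmax=50)
E
```

```text
[ 508.75 -366.84  328.92] [ 0.001 -0.001  0.002] [-0.01  0.64  1.08  1.43 -0.56  1.4  -0.44]
rim n 3092 h [-3.7  4. ] s [ 0.4 61.7] yaw 3.07 z [354.6 355.7 356.7] tilt -0.3
rim n 1449 h [-10.2  10.1] s [67.1 89.2] yaw 2.81 z [336.8 341.1 342.4] tilt -1.1
hang tcp [590.05090702 106.69042383] standoff [520.42170982 113.8859014 ]
11 rows; end [520.4 113.9 340. ]
[[0,-0.0009,-0.0391,-0.0036,-0.0,0.0,-0.001],[0,-0.0009,-0.0391,-0.0037,-0.0,0.0,-0.001],[0,-0.0009,-0.0391,-0.0036,-0.0,0.0,-0.001],[0,0.005,-0.0453,0.0,-0.0,0.0,0.02],[0,0.0041,-0.0454,0.0,-0.0,0.0,0.02],[0,0.0032,-0.0454,0.0,-0.0,0.0,0.02],[0,0.0023,-0.0455,0.0,-0.0,0.0,0.02],[0,0.0013,-0.0455,0.0,-0.0,0.0,0.02],[0,0.0004,-0.0456,0.0,-0.0,0.0,0.02],[0,-0.0005,-0.0455,0.0,-0.0,0.0,0.02]]
[[0,-0.0013,-0.0456,0.0001,-0.0,0.0,0.02]]
```

The fresh hold is good: the door is centred at h ≈ 0, upright, with its knuckles at 79 mm. I carry it to a viewing point beside the pins.

```bash
python3 - <<'E'
from h import *
g=np.array([590.05,106.7]);a=np.radians(-5.9);U=np.array([np.cos(a),np.sin(a)]);n=np.array([-U[1],U[0]])
v=g-10*U+50*n
plan([((500,-250,340),tool(3)),((510,60,340),tool(-5.9)),((*v,340),tool(-5.9))],0,vmax=50)
E
```

```text
13 rows; end [585.2 157.4 340. ]
[[0,-0.0009,-0.0391,-0.0036,-0.0,0.0,-0.001],[0,-0.0009,-0.0391,-0.0037,-0.0,0.0,-0.001],[0,-0.0009,-0.0391,-0.0036,-0.0,0.0,-0.001],[0,0.0038,-0.0441,0.0,-0.0,0.0,0.022],[0,0.0028,-0.0442,0.0,-0.0,0.0,0.022],[0,0.0019,-0.0443,0.0,-0.0,0.0,0.022],[0,0.0009,-0.0443,0.0,-0.0,0.0,0.022],[0,-0.0001,-0.0443,0.0,-0.0,0.0,0.022],[0,-0.0011,-0.0443,0.0,-0.0,0.0,0.022],[0,-0.002,-0.0443,0.0,-0.0,0.0,0.022]]
[[0,0.0217,-0.0348,0.0,-0.0,0.0,0.001],[0,0.0217,-0.0349,0.0,-0.0,0.0,0.001],[0,0.0216,-0.0348,0.0,-0.0,0.0,0.001]]
```

Call:
arm_command --pt "0 -0.0009 -0.0391 -0.0036 0 0 -0.001" --pt "0 -0.0009 -0.0391 -0.0037 0 0 -0.001" --pt "0 -0.0009 -0.0391 -0.0036 0 0 -0.001" --pt "0 0.0038 -0.0441 0 0 0 0.022" --pt "0 0.0028 -0.0442 0 0 0 0.022" --pt "0 0.0019 -0.0443 0 0 0 0.022" --pt "0 0.0009 -0.0443 0 0 0 0.022" --pt "0 -0.0001 -0.0443 0 0 0 0.022" --pt "0 -0.0011 -0.0443 0 0 0 0.022" --pt "0 -0.002 -0.0443 0 0 0 0.022"

```text
time: 25.72
eef_pos: [509.7, 61.2, 340.2]
tool_rot: [0.001, 0.999, -0.05, 0.0]
wrist_force: [0.5, 0.0, -6.1]
gripper_width: 6.3
```

Call:
arm_command --pt "0 0.0217 -0.0348 0 0 0 0.001" --pt "0 0.0217 -0.0349 0 0 0 0.001" --pt "0 0.0216 -0.0348 0 0 0 0.001" --pt "0 0 0 0 0 0 0" --pt "0 0 0 0 0 0 0" --pt "0 0 0 0 0 0 0" --pt "0 0 0 0 0 0 0"

```text
time: 26.6
eef_pos: [585.2, 156.3, 341.0]
tool_rot: [0.0, 0.999, -0.052, 0.001]
wrist_force: [-0.1, 0.2, -7.1]
gripper_width: 6.6
```

```bash
python3 - <<'E'
from h import *
P,r=pose();print(P.round(2),(tool(-5.9).inv()*r).as_rotvec().round(3),state()["joints"].round(2))
p,d,W,c=shot("wview")
P2,_=pose();print(P2.round(2))
cv2.imwrite("pics/wview.png",cv2.resize(p[:220,150:400,::-1],None,fx=3.2,fy=2.7,interpolation=cv2.INTER_CUBIC))
S=P+25*r.as_matrix()[:,0];S[2]=0;rim(W,S,-5.9,P[2]+19,P[2]+36,0,62);rim(W,S,-5.9,P[2]+5,P[2]+18,66,100)
fit(box(W,600,800,-150,130,259,285),"top bar");fit(box(W,600,800,-150,150,7,13),"base")
# guard-frame coords with yaw -5.9, origin 704,-14.65
a=np.radians(-5.9);U=np.array([np.cos(a),np.sin(a)]);n=np.array([-U[1],U[0]])
for nm in("wview","wguard"):
    w=np.load(nm+".npz")["W"].reshape(-1,3);X=w[:,:2]-[704.2,-14.65];gx,gy,z=X@U,X@n,w[:,2]
    for lab,z0,z1 in(("seatH",146.5,153),("pinH",153.5,172),("seatL",56,63),("pinL",63.5,82)):
        m=(gx>-60)&(gx<20)&(gy>80)&(gy<140)&(z>z0)&(z<z1)
        print(nm,lab,m.sum(),*( (np.percentile(gx[m],[2,50,98]).round(1),np.percentile(gy[m],[2,50,98]).round(1)) if m.sum()>3 else ()))
    m=(gx>-60)&(gx<40)&(abs(gy)<115)&(z>262)&(z<275);print(" bar gx",np.percentile(gx[m],[1,99]).round(1),"gy",np.percentile(gy[m],[.5,99.5]).round(1),np.degrees(np.polyfit(gy[m],gx[m],1)[0]).round(2))
E
```

```text
[585.17 156.27 340.99] [-0.     0.002  0.001] [-0.98  0.7   1.32  1.47 -0.68  1.49 -1.34]
[585.23 156.42 340.98]
rim n 3092 h [-3.7  4.1] s [ 0.3 61.7] yaw -5.84 z [366.8 367.9 368.9] tilt -0.21
rim n 1459 h [-10.1  10.2] s [67.1 89.1] yaw -5.9 z [348.9 353.4 354.6] tilt -1.13
top bar 5442 [704.5 -13.4] [193.3  25.9] 84.2 z [261.2 269.5 271.1]
base 5325 [703.7 -15. ] [240.1 100. ] 84.2 z [ 7.8  9.7 11.5]
wview seatH 470 [-31.7 -17.1   0.2] [ 88.9 102.8 118.6]
wview pinH 183 [-26.4 -12.5   9.7] [ 82.1  97.6 113.3]
wview seatL 128 [-32.4 -25.4   6.7] [ 91.  112.2 119.4]
wview pinL 27 [-27.  -24.2 -19.7] [107.  111.5 113.7]
 bar gx [-12.5  12.1] gy [-85.1  97.4] -0.21
wguard seatH 356 [-32.2 -18.1  -1.2] [ 88.2 103.4 117.3]
wguard pinH 83 [-26.4 -19.7 -11.7] [ 81.3 106.7 112.8]
wguard seatL 56 [-32.6 -26.4 -21.6] [ 89.4  99.5 114.4]
wguard pinL 6 [-12.6 -12.5 -12.2] [80.3 82.6 86.3]
 bar gx [-12.4  12.4] gy [-94.9  96. ] -0.25
```

View pics/wview.png

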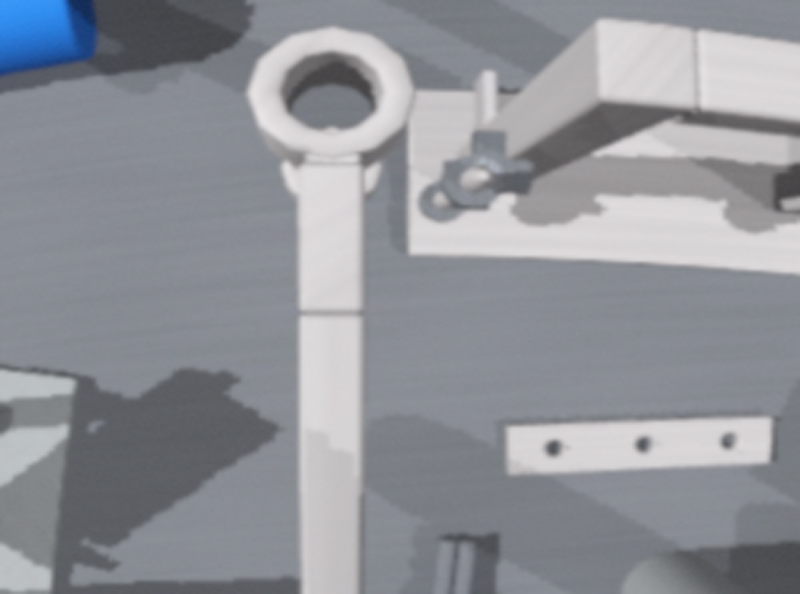

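The view shows the upper knuckle at (330,95), with the upper pin and seat at (475,180) and the lower pin at (440,200). The fits agree with the pin axis at (693.2, 96.0) and the knuckle axis 103.7 mm ahead of the TCP. Next I move to the stand-off in front of the pins and lower to the entry height.

```bash
python3 - <<'E'
from h import *
plan([((520.4,113.9,320),tool(-5.9)),((520.4,113.9,196),tool(-5.9))],0,vmax=42)
E
```

```text
5 rows; end [520.4 113.9 196. ]
[[0,-0.03,0.0245,0.0105,0.0,-0.001,-0.0],[0,-0.0301,0.0245,0.0104,0.0,-0.001,-0.0],[0,0.0,-0.0,0.0413,0.0,0.0,-0.0],[0,0.0,-0.0,0.0414,0.0,0.0,-0.0],[0,0.0001,-0.0001,0.0413,0.0,0.0,-0.0]]
```

Call:
arm_command --pt "0 -0.03 0.0245 0.0105 0 -0.001 0" --pt "0 -0.0301 0.0245 0.0104 0 -0.001 0" --pt "0 0 0 0.0413 0 0 0" --pt "0 0 0 0.0414 0 0 0" --pt "0 0 0 0.0413 0 0 0" --pt "0 0 0 0 0 0 0" --pt "0 0 0 0 0 0 0" --pt "0 0 0 0 0 0 0"

```text
time: 27.65
eef_pos: [521.6, 113.8, 197.6]
tool_rot: [0.0, 0.999, -0.052, 0.001]
wrist_force: [-0.3, 0.3, -6.6]
gripper_width: 6.1
```

```bash
python3 - <<'E'
from h import *
P,r=pose();print(P.round(2),(tool(-5.9).inv()*r).as_rotvec().round(3),state()["joints"].round(2))
plan([((590.05,106.66,196),tool(-5.9))],0,vmax=14)
E
```

```text
[521.58 113.83 197.62] [-0.     0.002  0.   ] [-1.01  0.73  1.25  1.88 -0.77  1.13 -1.13]
5 rows; end [590.  106.6 196. ]
[[0,0.0138,0.0,0.0004,0.0,-0.0,-0.0],[0,0.0138,0.0,0.0003,0.0,-0.0,-0.0],[0,0.0137,0.0,0.0004,0.0,-0.0,-0.0],[0,0.0138,0.0,0.0003,0.0,-0.0,-0.0],[0,0.0137,0.0001,0.0004,0.0,-0.0,-0.0]]
```

Call:
arm_command --pt "0 0.0138 0 0.0004 0 0 0" --pt "0 0.0138 0 0.0003 0 0 0" --pt "0 0.0137 0 0.0004 0 0 0" --pt "0 0.0138 0 0.0003 0 0 0" --pt "0 0.0137 0 0.0004 0 0 0" --pt "0 0 0 0 0 0 0" --pt "0 0 0 0 0 0 0" --pt "0 0 0 0 0 0 0"

```text
time: 28.65
eef_pos: [588.6, 107.1, 194.0]
tool_rot: [0.0, 0.999, -0.052, -0.0]
wrist_force: [-0.3, -0.7, -5.9]
gripper_width: 6.4
```

```bash
python3 - <<'E'
from h import *
Ps=[]
P,r=pose();Ps.append(P)
p,d,W,c=shot("wover");P,_=pose();Ps.append(P)
for n in("top","scene"):
    pp,dd=get_image(n);np.savez(n+"3.npz",p=pp,d=dd,W=cloud(n,dd));Ps.append(pose()[0])
P=np.mean(Ps,0);print(P.round(2),np.std(Ps,0).round(2),state()["wrist_force"].round(1),(tool(-5.9).inv()*r).as_rotvec().round(3))
S=P+25*r.as_matrix()[:,0];S[2]=0;rim(W,S,-5.9,P[2]+19,P[2]+36,0,62);rim(W,S,-5.9,P[2]+5,P[2]+18,66,100)
# absolute knuckle centre by circle on rim
D=box(W,670,715,75,120,P[2]+10,P[2]+16);(cx,cy),R_=cv2.minEnclosingCircle(D[:,:2].astype(np.float32));print("knuckle circle",cx,cy,R_,D[:,2].mean())
fit(box(W,600,800,-150,130,259,285),"top bar")
# project expected pin tip and look through hole
k=wproj([693.2,96.0,170],c);print("pin tip px",k,"knuckle px",wproj([cx,cy,P[2]+13],c))
u,v=k.astype(int);cv2.imwrite("pics/hole.png",cv2.resize(p[max(0,v-50):v+50,u-60:u+60,::-1],None,fx=6,fy=6,interpolation=cv2.INTER_CUBIC));print("crop origin",u-60,max(0,v-50))
E
```

```text
[588.64 107.2  194.07] [0.06 0.04 0.02] [-0.3 -0.8 -6.7] [-0.001 -0.001  0.   ]
rim n 3091 h [-3.7  4. ] s [ 0.4 61.7] yaw -5.75 z [219.6 220.7 221.8] tilt -0.36
rim n 1629 h [-18.4  10.2] s [67.1 93.3] yaw -26.02 z [201.4 206.1 207.8] tilt -0.72
knuckle circle 693.8648681640625 91.02157592773438 17.36250114440918 206.2721288007911
top bar 6087 [640.6  62.3] [ 28.2 155.7] 38.8 z [260.  274.9 284.4]
pin tip px [254.29432384  45.04266724] knuckle px [265.93818085  27.02311023]
crop origin 194 0
```

View pics/hole.png

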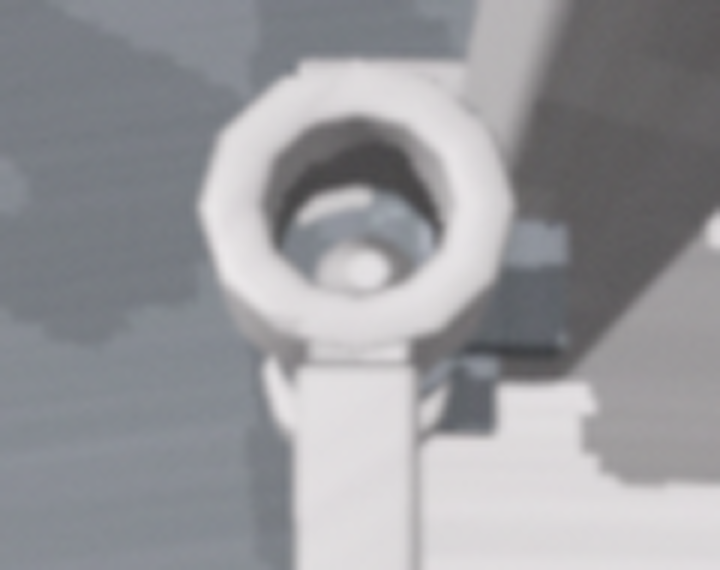

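```bash
python3 - <<'E'
from h import *
from scipy.optimize import least_squares as ls
f=np.load("wover.npz");c=(f["K"],f["R"],f["t"])
for px,z in(((253.5,44.5),170),((253.4,33.9),207.3)):
    print(ls(lambda x:wproj([*x,z],c)-px,[692,96]).x.round(2))
# inner hole top rim seen: crop x 268-450,y 118-298
print("hole",ls(lambda x:wproj([*x,207.3],c)-(194+359/6,208/6),[692,96]).x.round(2), wproj([691.8,96.5,207],c))
g=cv2.cvtColor(f["p"],cv2.COLOR_RGB2GRAY);P,r=pose();print(P.round(2))
E
```

```text
[693.56  96.4 ]
[691.17  96.69]
hole [690.81  96.55] [253.69774008  32.65006683]
[588.73 107.24 194.07]
```

The crop shows the upper pin's tip through the knuckle hole at (357,267), with the ring centred at (356,205). That puts the pin at about (693.5, 96.4) and the knuckle about 1.9 mm short in x. I correct for that and lower.

Call:
arm_command --pt "0 0.0019 0 0 0 0 0" --pt "0 0 0 0 0 0 0" --pt "0 0 0 0.006 0 0 0" --pt "0 0 0 0.006 0 0 0" --pt "0 0 0 0.004 0 0 0" --pt "0 0 0 0 0 0 0" --pt "0 0 0 0 0 0 0"

```text
time: 29.68
eef_pos: [591.0, 106.7, 178.1]
tool_rot: [0.001, 0.999, -0.052, -0.0]
wrist_force: [0.1, -0.5, -6.5]
gripper_width: 6.5
```

```bash
python3 - <<'E'
from h import *
s=state();P,r=pose();print(P.round(2),s["wrist_force"].round(1),s["moment"].round(2))
p,d,W,c=shot("wdown1");S=P+25*r.as_matrix()[:,0];S[2]=0;rim(W,S,-5.9,P[2]+19,P[2]+36,0,62)
u,v=wproj([693.4,96.4,P[2]+13],c).astype(int);v0=max(0,v-40);cv2.imwrite("pics/down1.png",cv2.resize(p[v0:v+60,u-60:u+60,::-1],None,fx=5,fy=5,interpolation=cv2.INTER_CUBIC))
E
```

```text
[590.96 106.71 178.12] [ 0.1 -0.5 -6.5] [ 0.07  0.18 -0.02]
rim n 3093 h [-3.6  4.1] s [ 0.4 61.7] yaw -5.76 z [203.8 204.9 206. ] tilt -0.36
```

View pics/down1.png

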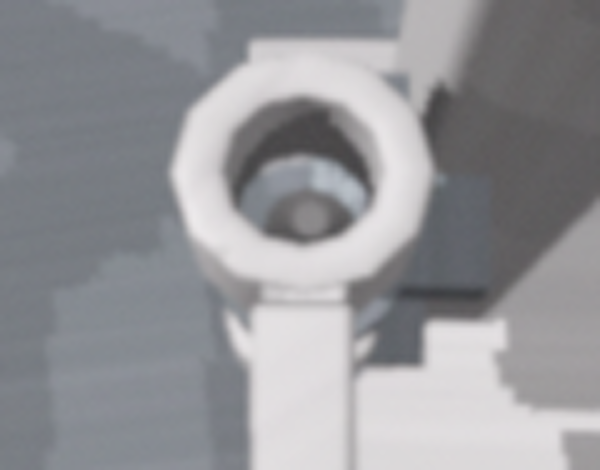

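The pin tip now sits at (310,213), inside the knuckle bore at the level of its lower end, and no force is felt. I keep lowering.

Call:
arm_command --pt "0 0 0 0.004 0 0 0" --pt "0 0 0 0.004 0 0 0" --pt "0 0 0 0.003 0 0 0" --pt "0 0 0 0 0 0 0" --pt "0 0 0 0 0 0 0"

```text
time: 30.35
eef_pos: [590.9, 106.7, 167.1]
tool_rot: [0.001, 0.999, -0.052, -0.0]
wrist_force: [-0.7, 0.1, -5.8]
gripper_width: 6.4
```

Call:
arm_command --pt "0 0 0 0.002 0 0 0" --pt "0 0 0 0.001 0 0 0" --pt "0 0 0 0 0 0 0" --pt "0 0 0 0 0 0 0" --pt "0 0 0 0 0 0 0"

```text
time: 30.98
eef_pos: [590.9, 106.8, 164.1]
tool_rot: [0.001, 0.999, -0.052, -0.0]
wrist_force: [-0.4, -0.3, -6.7]
gripper_width: 6.8
```

Call:
arm_command --pt "0 0 0 0.001 0 0 0" --pt "0 0 0 0.001 0 0 0" --pt "0 0 0 0 0 0 0" --pt "0 0 0 0 0 0 0"

```text
time: 31.48
eef_pos: [590.9, 106.8, 162.0]
tool_rot: [0.001, 0.999, -0.052, -0.0]
wrist_force: [0.1, -0.2, -5.9]
gripper_width: 6.1
```

Call:
arm_command --pt "0 0 0 0.001 0 0 0" --pt "0 0 0 0 0 0 0" --pt "0 0 0 0 0 0 0"

```text
time: 31.85
eef_pos: [591.0, 106.7, 161.1]
tool_rot: [0.001, 0.999, -0.052, -0.0]
wrist_force: [-0.7, -0.1, -5.9]
gripper_width: 6.6
```

Call:
arm_command --pt "0 0 0 0.001 0 0 0" --pt "0 0 0 0 0 0 0" --pt "0 0 0 0 0 0 0"

```text
time: 32.22
eef_pos: [590.9, 106.7, 160.4]
tool_rot: [0.0, 0.999, -0.052, -0.0]
wrist_force: [-3.0, -0.4, 1.9]
gripper_width: 6.4
```

```bash
python3 - <<'E'
from h import *
s=state();P,r=pose();print(P.round(2),s["wrist_force"].round(1),s["moment"].round(2))
p,d,W,c=shot("wdown2");S=P+25*r.as_matrix()[:,0];S[2]=0;rim(W,S,-5.9,P[2]+19,P[2]+36,0,62)
E
```

```text
[590.95 106.7  160.38] [-3.  -0.4  1.9] [ 0.06  0.33 -0.01]
rim n 3106 h [-3.6  4.1] s [ 0.6 61.7] yaw -5.76 z [186.5 187.7 188.7] tilt 0.17
```

Contact comes with the rim at 187.7 mm (188 expected when home), so it is seated. I release it and back off.

Call:
arm_command --pt "40 0 0 0 0 0 0" --pt "40 0 0 0 0 0 0" --pt "40 0 0 0 0 0 0" --pt "40 0 0 0 0 0 0" --pt "40 0 0 -0.02 0 0 0" --pt "40 0 0 -0.04 0 0 0" --pt "40 0 0 -0.05 0 0 0" --pt "40 0 0 0 0 0 0" --pt "40 0 0 0 0 0 0" --pt "40 0 0 0 0 0 0"

```text
time: 33.52
eef_pos: [590.4, 107.1, 269.3]
tool_rot: [0.001, 0.999, -0.052, -0.001]
wrist_force: [-0.0, -0.3, -0.8]
gripper_width: 34.3
```

```bash
python3 - <<'E'
from h import *
s=state();P,r=pose();print(s["time"],P.round(2),s["wrist_force"].round(1),s["gripper_width"])
p,d,W,c=shot("wfin");S=np.array([615.8,104.1,0]);rim(W,S,-5.9,180,196,-62,62)
u,v=wproj([693.4,96.4,170],c).astype(int);v0=max(0,v-40)
cv2.imwrite("pics/fin.png",cv2.resize(p[v0:v+80,u-80:u+80,::-1],None,fx=4,fy=4,interpolation=cv2.INTER_CUBIC))
p2,d2,W2,c2=shot("wfin2");rim(W2,S,-5.9,180,196,-62,62)
E
```

```text
33.525 [590.43 107.12 269.28] [-0.  -0.3 -0.8] 34.34467949946849
rim n 1550 h [-3.6  4.2] s [-61.3  60. ] yaw -6.18 z [182.2 185.  187.4] tilt 2.48
rim n 1531 h [-3.7  4.2] s [-61.1  60.1] yaw -6.16 z [182.2 185.  187.5] tilt 2.49
```

View pics/fin.png

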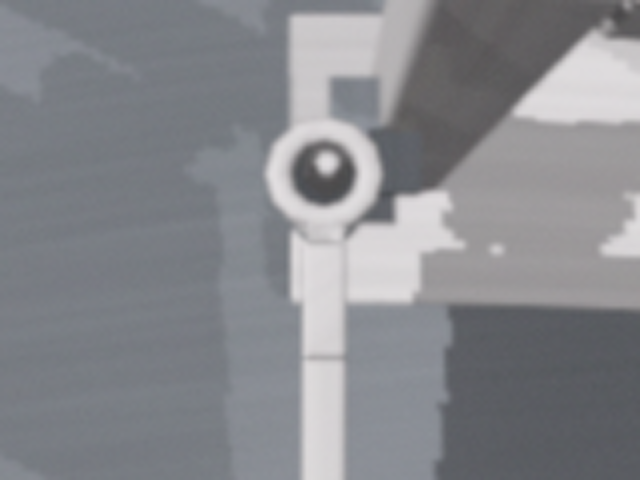

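The picture shows the pin tip inside the bore of the upper knuckle at (325,165) and the door hanging straight out to the front. It sags 2.5° in the pin clearance (limit 5°) and is steady between the two shots. I hand in.

```bash
python3 -c "
from station import *
print(job_done(),state()['time'])"
```

```text
the job is handed in; nothing more can be done
the job is handed in; nothing more can be done
```

I put the door through the holding block and hung it on the guard frame's two pins. The hand-in was accepted at about 33.6 s of the 64 s. It reports no verdict, so what follows is my own measurements.

- **Holding block:** I lifted the door out of the rack, stood it in the slot of the middle-sized block and let go. Its foot was within 1 mm of the slot's centre and its top rim was at 162 mm as expected. It stayed let go for about 4 s before I gripped it again.
- **Hanging:** With a new hold I lowered both knuckles over the pins. Contact came with the top rim at 187.7 mm (188 expected when fully home), and only then did I release.
- **Last check:** The upper pin showed inside its knuckle's bore and the door stands out to the front. It was steady between two pictures, and the gripper was about 80 mm clear with no force on it.

- **Sag:** After release the door settled about 2.5° downwards in the play of the pins; the limit is 5°.
- **First approach:** Joint 7 reached its limit on the first tilted approach to the rack, so I turned the hand half round. Nothing was touched.
- **Not checked at the end:** I did not measure the lower knuckle on its own, or the bystanders' positions. The arm stayed clear of the bystanders throughout.

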